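Open a pressure digestion block and knock out its stuck liners

TASK

The digestion run is over: turn the block's lid counter-clockwise to its first stop and leave it there, not pressed, for two seconds to vent, then press it down, turn it on past the stop, lift it off and lay it flat, handle up, in the middle of the black mat. Knock out every liner that is stuck in a well by lifting that well's knockout knob right up, and stand the liners upright on the floor of the grey tray. Then let all knockout rods down, put the lid back on the empty block, press it down and turn it clockwise fully home; do not disturb the beaker, the wash bottle or the spatula.

Things in the scene. Friction and masses are not known exactly. Their poses are not given: they have to be found in the camera images.
- block: pressure digestion block, fixed: aluminium, 170 x 170 mm, flat top 134 mm above the bench, on 62 mm legs. Origin: at bench level under its centre; z up; x points from its free front to the white control unit (60 x 130 x 107 mm) against its +x side. Three wells 47 mm wide, 64 mm deep in the top, in the block's frame: a (-37, 0), b (18.5, 32), c (18.5, -32) mm
- claws (a point): on the block's axis, at the height of the claws' tops (157 mm). Four steel claws near the block's corners, 76 to 94 mm from the axis, hold the lid's lugs under their roofs; a down-turned lip 4.5 mm deep ends each. Inside them a sprung rubber seal ring, 61 to 70 mm from the axis, pushes the lid up; with the lid off it stands 147 mm above the bench
- lid: loose steel lid: disc 142 mm across, 10 mm thick, four even lugs reaching 83 mm from its centre, black bar handle on top; 0.3 to 0.65 kg. Origin: centre of the underside, z up. Locked: underside 143 mm above the bench, its x within 0.1 rad of the block's x. Opens counter-clockwise from above: at about 0.35 rad from the block's x the lugs meet the claws' lips (first stop)
- handle (a point): middle of the lid's bar handle, 36 mm above the underside: bar 110 mm long (lid's x), 20 mm wide (y), 26 mm tall, 13 mm clear over the disc. From the first stop, pressed down 6 to 7 mm (10 to 15 N; bottoms at 8.5 mm) the lid turns on under the lips; beyond 0.75 rad, best 0.9 to 1.0 rad from the block's x, it is free, rises 4 mm and lifts off. It goes on the other way: fits at 0.85 to 1.05 rad
- mat: fixed black rubber mat on the bench, 200 x 200 x 4 mm, beside the block on one side or the other. Origin: centre of its underside
- tray: fixed grey plastic tray, 230 x 230 mm outside, 45 mm high, walls and floor 5 mm thick, on the other side of the block. Origin: centre of its underside; x and y along its walls
- beaker: tall glass beaker, 100 mm across, 140 mm high, loose; not part of the job. Origin: centre of its base
- washbottle: white wash bottle, 68 mm across, about 205 mm high with a bent spout, loose; not part of the job. Origin: centre of its base
- spatula: thin steel lab spatula 190 mm long, flat at both ends, lying on the bench between the robot and the block, loose; not part of the job. Origin: its middle
- liner_a: white closed PTFE sample liner, an upright cylinder 44 mm across and 64 mm high, bottom-heavy, about 0.2 kg; at the start stuck in well a, its top level with the block's top; absent in some runs. Leaf springs in the well grip it with about 8 to 12 N: it stays at whatever height it has been pushed to and can be pulled out upward. Origin: centre of its underside
- ejector_a (a joint): height of the knockout rod under well a, m: 0 down, 0.048 fully up (its top end then stands 47 mm above the well's floor). It slides straight up, needs about 10 to 18 N with a stuck liner above it, and sinks back by its own weight when let go
- knob_a (a point): middle of the black knob of knockout rod a: an upright cylinder 24 mm across and 38 mm tall, 117 mm above the bench when down, at the front face (-x side of the block, 118 mm from the centre); a bent steel arm joins it under the block to the rod below well a, and knob and rod rise together
- well_a (a point): centre of the mouth of well a, level with the block's flat top
- liner_b: white closed PTFE sample liner, an upright cylinder 44 mm across and 64 mm high, bottom-heavy, about 0.2 kg; at the start stuck in well b, its top level with the block's top; absent in some runs. Leaf springs in the well grip it with about 8 to 12 N: it stays at whatever height it has been pushed to and can be pulled out upward. Origin: centre of its underside
- ejector_b (a joint): height of the knockout rod under well b, m: 0 down, 0.048 fully up (its top end then stands 47 mm above the well's floor). It slides straight up, needs about 10 to 18 N with a stuck liner above it, and sinks back by its own weight when let go
- knob_b (a point): middle of the black knob of knockout rod b: an upright cylinder 24 mm across and 38 mm tall, 117 mm above the bench when down, on the +y side of the block, at (18.5, 118) mm in the block's frame; a bent steel arm joins it under the block to the rod below well b, and knob and rod rise together
- well_b (a point): centre of the mouth of well b, level with the block's flat top
- liner_c: white closed PTFE sample liner, an upright cylinder 44 mm across and 64 mm high, bottom-heavy, about 0.2 kg; at the start stuck in well c, its top level with the block's top; absent in some runs. Leaf springs in the well grip it with about 8 to 12 N: it stays at whatever height it has been pushed to and can be pulled out upward. Origin: centre of its underside
- ejector_c (a joint): height of the knockout rod under well c, m: 0 down, 0.048 fully up (its top end then stands 47 mm above the well's floor). It slides straight up, needs about 10 to 18 N with a stuck liner above it, and sinks back by its own weight when let go
- knob_c (a point): middle of the black knob of knockout rod c: an upright cylinder 24 mm across and 38 mm tall, 117 mm above the bench when down, on the -y side of the block, at (18.5, -118) mm in the block's frame; a bent steel arm joins it under the block to the rod below well c, and knob and rod rise together
- well_c (a point): centre of the mouth of well c, level with the block's flat top
Mind the look-alikes: they are no part of the job. Leave any turquoise look-alike of the lid alone.

How it is judged:
On the way, in this order (a step that is already met when the one before it is completed fails the run):
1. the lid rests at its first stop (0.25 to 0.46 rad from the block's axis), not pressed down, for one second (angle between the x axis of lid and the x axis of block, either way round between 0.25 and 0.46 rad and z of lid in the frame of block between 0.14 and 0.147 m and horizontal distance between lid and block below 0.01 m), for 1 s.
2. the lid lies flat, handle up, in the middle of the mat (within 5 cm) (horizontal distance between lid and mat below 0.05 m and z of lid in the frame of mat below 0.008 m and angle between lid's own z axis and vertical below 0.1 rad), for 0.2 s.
At the end, for the whole second after the job is handed in: Every liner present stands upright (within 0.15 rad) at rest on the tray's floor, all knockout rods are down (below 6 mm), and the lid is locked again: at rest on the block's axis (10 mm), under the claws (underside 139 to 146 mm above the bench), within 0.2 rad of the block's x or y axis ((angle between the x axis of lid and the x axis of block, either way round below 0.2 rad or angle between the x axis of lid and the x axis of block, either way round above 1.37 rad) and horizontal distance between lid and block below 0.01 m and angle between lid's own z axis and vertical below 0.06 rad and linear speed of each of lid, liner_a, liner_b, liner_c below 0.02 m/s and z of lid in the frame of block between 0.139 and 0.146 m and x of liner_a in the frame of tray between -0.1 and 0.1 m and y of liner_a in the frame of tray between -0.1 and 0.1 m and z of each of liner_a, liner_b, liner_c in the frame of tray below 0.012 m and angle between each of liner_a, liner_b, liner_c's own z axis and vertical below 0.15 rad and value of joint each of ejector_a, ejector_b, ejector_c below 0.006 m and x of liner_b in the frame of tray between -0.1 and 0.1 m and y of liner_b in the frame of tray between -0.1 and 0.1 m and x of liner_c in the frame of tray between -0.1 and 0.1 m and y of liner_c in the frame of tray between -0.1 and 0.1 m); the robot touches nothing.
It fails at once if a knockout rod is raised more than 12 mm while the lid is on the block (horizontal distance between lid and block below 0.06 m and z of lid in the frame of block below 0.16 m and value of joint any of ejector_a, ejector_b, ejector_c above 0.012 m).
It fails at once if the beaker, the wash bottle or the spatula is moved more than 3 cm or tipped over (distance of any of beaker, washbottle, spatula from where it was at the start of the episode above 0.03 m or angle between any of beaker, washbottle, spatula's own z axis and vertical above 0.35 rad).
Of liner_a, liner_b, liner_c only 2 to 3 are there at a start; the rules pass over those that are not, and their reading is None.
At some moment in a run one of lid, liner_a, liner_b, liner_c may be knocked a few centimetres aside while the robot is not near it.
It also fails if it takes over 208 s, if anything falls off the work surface, if the arm or the gripper's body presses on something with over 40 N, if the wrist force passes 120 N, or if a joint passes its speed limit or range.

ROBOT

A 7-joint arm with a two-finger parallel gripper is mounted at the origin on the work surface. World frame = base frame: x ahead of the robot, y to its left, z up, the work surface at z = 0. Lengths are in m, angles in rad, forces in N, time in s.
With the tool pointing down it reaches from about 0.4 to 0.85 m from the base axis. Payload 10.4 kg.
Tool frame: the origin (TCP) lies between the finger pads; the fingertips stand ahead of it and the grasp point (between the pads) lies 5 mm behind it (manip.tip_extent is the z of the fingertips in the tool frame, in m); z points along the fingers, y is the line along which they close (so a half turn about z gives the same grasp; the last joint's range is limited). The gripper opens to 85 mm and grips with 20 to 120 N. Pads are 22 mm wide; open, the fingers measure 114 mm over their backs; the gripper's body (76 mm by 85 mm) begins 54 mm behind the grasp point. The pads swing forward as they close: fully open they stand 13 mm farther back than shut.
Start: joints at [-1.263, 0.332, -0.065, 1.46, 0.022, 1.35, -0.088], TCP at [0.203, 0.591, 0.245] pointing down, gripper open.
Joint ranges: [-2.6, 2.6], [-0.5, 2.12], [-1.47, 1.34], [0.16, 2.42], [-1.27, 4.41], [0.06, 2.06], [-2.6, 2.6]. Speed limits (rad/s): [2.22, 2.22, 2.79, 2.79, 3.14, 3.14, 3.14].

INTERFACE

Orientations are given as a unit quaternion [x, y, z, w].
In Python, from workcell import status, viewer, manip gives the robot as it stands.
- The arm moves only by the tool play_rows, never from a script. Its argument "plan" is one flat list of numbers, 7 for each row, row after row: the turn, a rotation vector about the tool's x, y, z in degrees, then the shift along the tool's x, y, z in m, then the opening, from 0 (shut) to 1 (fully open). In form: [ax, ay, az, dx, dy, dz, grip, ax, ay, az, dx, dy, dz, grip, ...]. A call has 1 to 20 rows; each row is the pose to reach, as a shift and turn from the pose commanded when the call began, along the tool's axes at that moment; what a row does not reach only later rows make up. A row lasts 1/8 s, in which the tool goes at most 62.5 mm and 10.7 degrees, less where a joint would pass 70% of its speed; a pose out of reach is approached as far as the arm can. A call with a gripper value outside its range is refused whole. The fingers move at their own pace and stop on an object; "squeeze" is the grip in N (left out, the last holds). Time passes only in rows, so rows that repeat a pose let the fingers close. It gives the time, the measured TCP pose, the force, the opening and the grip force at its end, in the units of the state.
- status.get_obs(): the state, without advancing time (a new reading comes with each control period).
- viewer.camera(name): name is "scene" or "top"; returns the picture (384x512x3 uint8, red, green, blue); there is no depth.
- viewer.camera_model(name): a dict with "fx", "fy", "cx", "cy" (pixels), "R" (3x3) and "t" (3): a world point X has camera coordinates R X + t. Camera axes: x right, y down, z forward; pixel columns grow to the right and rows downward; lengths in m; the calibration is good to about 2 mm. A picture is of the moment at which its call begins. camera_model takes no time and is no camera call.
- manip.hand_in(): hands the job in; it is judged then, once.
The state is a dict: "clock": time; "joint_pos": joint angles; "joint_velocities": joint speeds; "tau": joint torques, N m; "position": TCP position; "ee_rot": TCP orientation; "ft_force": force on the tool from outside, world axes, zero at the start; "torque": the same for the moment, N m; "grip_width": opening from 0.0 (shut) to 1.0 (fully open); "grasp_force": force on a finger pad.
Only numpy, scipy, OpenCV 4.12 (cv2) and the standard library are available. Lean on these libraries where they do the work, as an engineer would, in place of code of your own. Each camera call takes 0.05 s, during which the arm holds its last target. There are 200 camera calls.

## Working session

There is one attempt and no reset: what is moved stays moved. The work goes in short steps, Python scripts to look and compute and a tool call to move; the robot and the scene stay as the last step left them, time stands still between calls to the robot, and variables do not carry over. Pictures are saved under pics/ and viewed, at most 14 in all, crops included, and the job is handed in when it is done.

Besides the shell and the picture viewer there is one more tool, called after ">>>" as name(argument=value, ...), one argument or row to a line, values as JSON. play_rows: Moves the arm, as the interface text tells. Its arguments: {"type":"object","properties":{"plan":{"type":"array","items":{"type":"number"}},"squeeze":{"type":"number"}},"required":["plan"]}

```bash
mkdir -p pics; ls
python3 - <<'E'
from workcell import status, viewer, manip
import cv2,numpy as np
o=status.get_obs();print({k:np.round(v,3) for k,v in o.items()}, manip.tip_extent)
for n in ("scene","top"):
    im=viewer.camera(n);cv2.imwrite(f"pics/{n}0.png",im[:,:,::-1]);m=viewer.camera_model(n)
    R=np.array(m["R"]);print(n,m["fx"],m["cx"],m["cy"],R.round(3).tolist(),(-R.T@np.array(m["t"])).round(3))
E
```

```text
pics
{'clock': np.float64(0.0), 'joint_pos': array([-1.263,  0.333, -0.065,  1.461,  0.022,  1.35 , -0.088]), 'joint_velocities': array([-0.001,  0.001, -0.002,  0.001,  0.001,  0.   ,  0.   ]), 'tau': array([-1.0000e-03, -6.2546e+01,  4.9000e-02, -3.9160e+01,  1.6000e-02,
        1.0000e-02, -0.0000e+00]), 'position': array([0.203, 0.591, 0.245]), 'ee_rot': array([ 0.165,  0.986, -0.001, -0.   ]), 'ft_force': array([ 0.045,  0.59 , -0.084]), 'torque': array([-0.009,  0.008, -0.036]), 'grasp_force': np.float64(0.0), 'grip_width': np.float64(0.999)} 0.014
scene 405.17394807408215 262.2772541580921 195.54526318623064 [[-0.031, 1.0, 0.006], [0.719, 0.027, -0.694], [-0.694, -0.017, -0.72]] [1.409 0.053 0.992]
top 394.09078325256627 252.6839700883211 191.0235243661437 [[-0.025, -1.0, -0.007], [-0.995, 0.025, -0.091], [0.091, 0.005, -0.996]] [0.496 0.023 1.119]
```

View pics/scene0.png

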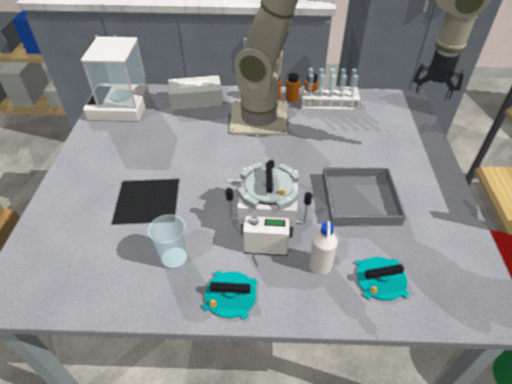

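View pics/top0.png

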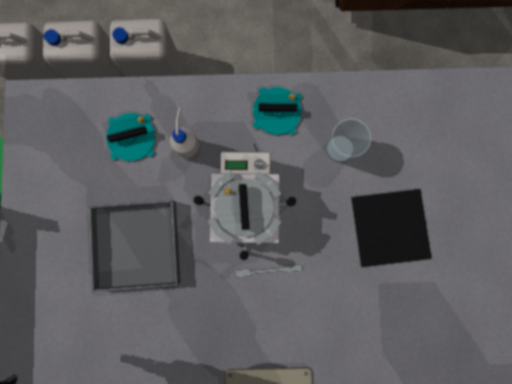

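```bash
cat > h.py <<'E'
from workcell import status, viewer, manip
import cv2,numpy as np
from scipy.spatial.transform import Rotation as Ro
def ray(n,u,v,z):
    m=viewer.camera_model(n);R=np.array(m["R"]);c=-R.T@np.array(m["t"])
    d=R.T@np.array([(u-m["cx"])/m["fx"],(v-m["cy"])/m["fy"],1]);return c+d*(z-c[2])/d[2]
def pix(n,X):
    m=viewer.camera_model(n);p=np.array(m["R"])@np.array(X)+np.array(m["t"]);return np.array([m["fx"]*p[0]/p[2]+m["cx"],m["fy"]*p[1]/p[2]+m["cy"]])
def blobs(mask,amin,off=(0,0)):
    n,l,s,c=cv2.connectedComponentsWithStats(mask.astype(np.uint8));out=[]
    for i in range(1,n):
        if s[i,4]>=amin:
            r=cv2.minAreaRect(np.argwhere(l==i)[:,::-1].astype(np.float32))
            out.append((np.array(c[i])+off,s[i,4],np.array(r[0])+off,r[1],r[2]))
    return out
E
python3 - <<'E'
from h import *
im=cv2.imread("pics/top0.png");g=im.max(2)
for b in blobs(g[100:300,80:440]<45,15,(80,100)):
    print(b[0].round(1),b[1],np.round(b[2],1),np.round(b[3],1),round(b[4],1),"z.136",ray("top",*b[0],.136)[:2].round(4),"z.192",ray("top",*b[0],.192)[:2].round(4),"z0",ray("top",*b[2],.004)[:2].round(4))
im=cv2.imread("pics/scene0.png");g=im.max(2)
for b in blobs(g[150:300,80:440]<45,12,(80,150)):
    print("s",b[0].round(1),b[1],np.round(b[3],1),round(b[4],1),ray("scene",*b[0],.117)[:2].round(4),ray("scene",*b[0],.179)[:2].round(4))
t=cv2.imread("pics/top0.png")[120:270,150:330];cv2.imwrite("pics/c0.png",cv2.resize(t,None,fx=4,fy=4,interpolation=cv2.INTER_CUBIC))
E
```

```text
[277.7 107.5] 296 [277.5 107.5] [ 7. 37.] 90.0 z.136 [ 0.7985 -0.0414] z.192 [ 0.7813 -0.0377] z0 [ 0.8391 -0.0494]
[127.5 134.3] 295 [127.1 134.7] [ 8.2 38.6] 76.0 z.136 [0.739  0.3427] z.192 [0.7252 0.3245] z0 [0.7704 0.3868]
[243.8 206.7] 298 [243.8 206.5] [43.4  6.8] 86.2 z.136 [0.5472 0.051 ] z.192 [0.5443 0.0494] z0 [0.5547 0.0549]
[390.8 227.7] 4797 [391.1 227.5] [69.6 70.8] 82.9 z.136 [ 0.4861 -0.3118] z.192 [ 0.4866 -0.2928] z0 [ 0.4851 -0.3578]
[198.5 200.2] 63 [198.5 200.5] [9.9 7.1] 45.0 z.136 [0.5663 0.1639] z.192 [0.5623 0.1558] z0 [0.575  0.1829]
[290.8 201.2] 68 [291.  201.5] [7.8 9.2] 45.0 z.136 [ 0.5581 -0.0666] z.192 [ 0.5546 -0.0615] z0 [ 0.5655 -0.0792]
[ 95.  248.5] 316 [ 95.2 248.4] [79.1  4.6] 87.8 z.136 [0.453  0.4222] z.192 [0.4554 0.3995] z0 [0.4474 0.4752]
[177.3 257.6] 105 [177.2 256. ] [52.1  2.1] 86.8 z.136 [0.4258 0.2181] z.192 [0.4298 0.207 ] z0 [0.4207 0.2446]
[244.  254.6] 54 [244.3 254.8] [7.1 7.8] 45.0 z.136 [0.4291 0.0533] z.192 [0.4329 0.0516] z0 [0.4196 0.0566]
s [269.  176.1] 107 [29.  5.] 90.0 [0.4804 0.0509] [0.5462 0.051 ]
s [228.9 194.6] 45 [9. 4.] 90.0 [ 0.5657 -0.0678] [ 0.6255 -0.0592]
s [307.3 198.6] 41 [9. 4.] 90.0 [0.5739 0.167 ] [0.6331 0.1589]
s [383.5 271.7] 222 [ 6.8 36. ] 79.9 [0.8238 0.349 ] [0.8653 0.3281]
s [230.1 288. ] 236 [37.4  7.3] 3.6 [ 0.8845 -0.0369] [ 0.9217 -0.0305]
```

View pics/c0.png

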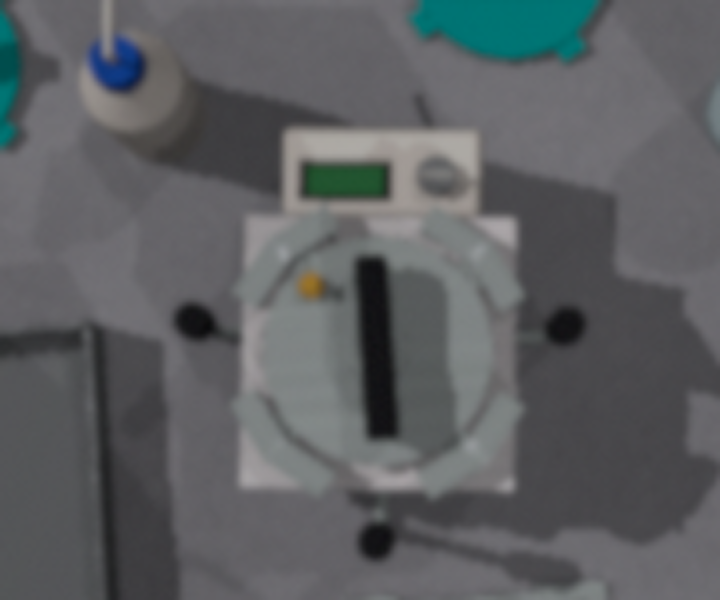

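```bash
cat >> h.py <<'E'
def go(*targets):
    """targets (x,y,z,yaw of tool y in deg) -> rows from the present pose"""
    o=status.get_obs();R=Ro.from_quat(o["ee_rot"]);p=o["position"]
    print("now",p.round(4),"yaw_y",np.degrees(np.arctan2(*R.as_matrix()[[1,0],1])).round(2),"tilt",R.as_matrix()[2].round(3),"F",o["ft_force"].round(1),"t",o["clock"].round(2),"w",round(float(o["grip_width"]),3),"g",round(float(o["grasp_force"]),1),"tip",manip.tip_extent,"j",o["joint_pos"].round(2))
    for x,y,z,w in targets:
        w=np.radians(w);Y=np.array([np.cos(w),np.sin(w),0]);Z=np.array([0,0,-1]);T=Ro.from_matrix(np.c_[np.cross(Y,Z),Y,Z])
        print(np.degrees((R.inv()*T).as_rotvec()).round(1),R.inv().apply(np.array([x,y,z])-p).round(4))
E
python3 - <<'E'
from h import *
print([a for a in dir(manip) if a[0]!='_'])
go((.5445,.0497,.27,-87.3),(.5445,.0497,.182,-87.3))
im=cv2.imread("pics/top0.png")
p=[ray("top",u,v,.045)[:2] for u,v in ((91,205),(174,203),(178,289),(94,291))];print(np.round(p,3),np.mean(p,0))
E
```

```text
['MotionError', 'hand_in', 'tip_extent']Traceback (most recent call last):
  File "<stdin>", line 3, in <module>
  File "h.py", line 19, in go
    print("now",p.round(4),"yaw_y",np.degrees(np.arctan2(*R.as_matrix()[[1,0],1])).round(2),"tilt",R.as_matrix()[2].round(3),"F",o["ft_force"].round(1),"t",o["clock"].round(2),"w",round(float(o["grip_width"]),3),"g",round(float(o["grasp_force"]),1),"tip",manip.tip_extent,"j",o["joint_pos"].round(2))
                                                                                                                                                            ^^^^^^^^^^^^^^^^
AttributeError: 'float' object has no attribute 'round'
```

```bash
sed -i 's/o\["clock"\].round(2)/round(float(o["clock"]),2)/' h.py
python3 - <<'E'
from h import *
go((.5445,.0497,.27,-87.3),(.5445,.0497,.182,-87.3))
p=[ray("top",u,v,.045)[:2] for u,v in ((91,205),(174,203),(178,289),(94,291))];print(np.round(p,3),np.mean(p,0))
E
```

```text
now [0.2029 0.5908 0.2446] yaw_y 71.05 tilt [-0.    -0.001 -1.   ] F [ 0.6 -0.3  0.5] t 0.1 w 1.0 g 0.0 tip 0.014 j [-1.26  0.33 -0.06  1.46  0.02  1.35 -0.09]
[-0.000e+00  1.000e-01  1.583e+02] [-0.4988 -0.4009 -0.0249]
[-0.000e+00  1.000e-01  1.583e+02] [-0.4988 -0.4008  0.0631]
[[0.567 0.471]
 [0.567 0.244]
 [0.336 0.235]
 [0.336 0.46 ]] [0.4515606  0.35273178]
```

>>> play_rows(
  plan=[0, 0, 30, -0.1, -0.08, -0.025, 1, 0, 0, 60, -0.2, -0.16, -0.025, 0.6, 0, 0, 90, -0.3, -0.24, -0.025, 0.6, 0, 0, 120, -0.4, -0.32, -0.025, 0.6, 0, 0, 158.3, -0.4988, -0.4009, -0.025, 0.6, 0, 0, 158.3, -0.4988, -0.4009, -0.025, 0.6, 0, 0, 158.3, -0.4988, -0.4009, -0.025, 0.6, 0, 0, 158.3, -0.4988, -0.4009, -0.025, 0.6, 0, 0, 158.3, -0.4988, -0.4009, -0.025, 0.6, 0, 0, 158.3, -0.4988, -0.4009, -0.025, 0.6, 0, 0, 158.3, -0.4988, -0.4009, -0.025, 0.6, 0, 0, 158.3, -0.4988, -0.4009, -0.025, 0.6, 0, 0, 158.3, -0.4988, -0.4009, -0.025, 0.6, 0, 0, 158.3, -0.4988, -0.4009, -0.025, 0.6, 0, 0, 158.3, -0.4988, -0.4009, -0.025, 0.6, 0, 0, 158.3, -0.4988, -0.4009, -0.025, 0.6, 0, 0, 158.3, -0.4988, -0.4009, -0.025, 0.6, 0, 0, 158.3, -0.4988, -0.4009, -0.025, 0.6],
  squeeze=40,
)

```text
clock: 2.35
position: [0.5445, 0.0499, 0.2703]
ee_rot: [1.0, 0.025, -0.0, -0.0]
ft_force: [-0.2, 1.0, -0.2]
grip_width: 0.602
grasp_force: 0.0
```

Run:
```python
from h import *
go((.5445,.0497,.27,-87.3),(.5445,.0497,.182,-87.3))
for n,(a,b,c,d) in {"scene":(100,250,190,360),"top":(150,270,160,330)}.items():
    cv2.imwrite(f"pics/{n}1.png",cv2.resize(viewer.camera(n)[a:b,c:d,::-1],None,fx=4,fy=4,interpolation=cv2.INTER_CUBIC))
```

```text
now [0.5445 0.0499 0.2703] yaw_y -87.15 tilt [-0. -0. -1.] F [-0.2  1.  -0.2] t 2.35 w 0.602 g 0.0 tip 0.014 j [-0.72  0.15  0.61  1.66 -0.09  1.36 -1.62]
[-0.   0.   0.2] [-0.      0.0002  0.0003]
[-0.   0.   0.2] [-0.      0.0003  0.0883]
```

View pics/scene1.png

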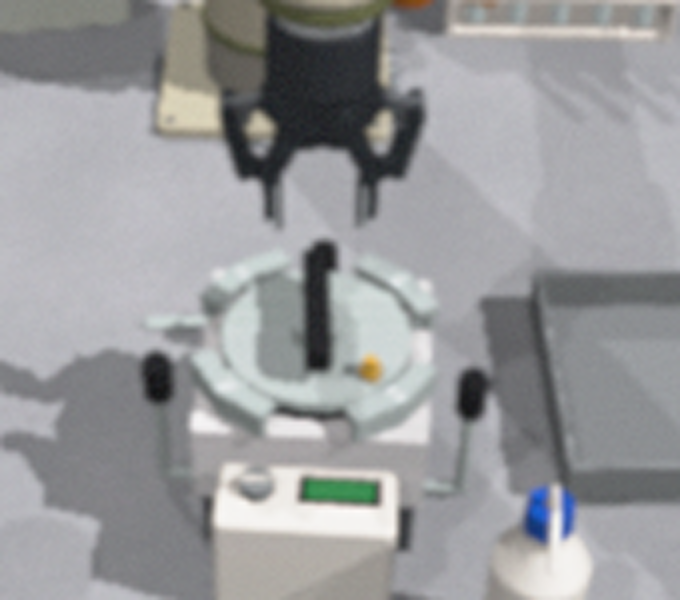

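>>> play_rows(
  plan=[0, 0, 0, 0, 0, 0.03, 0.6, 0, 0, 0, 0, 0, 0.06, 0.6, 0, 0, 0, 0, 0, 0.08, 0.6, 0, 0, 0, 0, 0, 0.092, 0.6, 0, 0, 0, 0, 0, 0.092, 0.6, 0, 0, 0, 0, 0, 0.092, 0.3, 0, 0, 0, 0, 0, 0.092, 0, 0, 0, 0, 0, 0, 0.092, 0, 0, 0, 0, 0, 0, 0.092, 0, 0, 0, 0, 0, 0, 0.092, 0, 0, 0, 0, 0, 0, 0.092, 0, 0, 0, 0, 0, 0, 0.092, 0],
  squeeze=60,
)

```text
clock: 3.95
position: [0.5455, 0.0502, 0.1801]
ee_rot: [1.0, 0.024, 0.001, -0.001]
ft_force: [-1.7, -0.4, 8.4]
grip_width: 0.223
grasp_force: 68.8
```

Run:
```python
from h import *
go((.5445,.0497,.178,-74))
```

```text
now [0.5455 0.0502 0.1801] yaw_y -87.24 tilt [ 0.003 -0.001 -1.   ] F [-1.7 -0.4  8.4] t 3.95 w 0.223 g 68.8 tip 0.014 j [-0.7   0.22  0.6   1.78 -0.14  1.17 -1.58]
[ -0.   -0.2 -13.2] [-0.0011  0.0004  0.0021]
```

>>> play_rows(
  plan=[0, 0, 0, 0, 0, -0.0022, 0, 0, 0, -3, 0, 0, -0.0022, 0, 0, 0, -6, 0, 0, -0.0022, 0, 0, 0, -9, 0, 0, -0.0022, 0, 0, 0, -11, 0, 0, -0.0022, 0, 0, 0, -13, 0, 0, -0.0022, 0, 0, 0, -15, 0, 0, -0.0022, 0, 0, 0, -16, 0, 0, -0.0022, 0, 0, 0, -16, 0, 0, -0.0022, 0, 0, 0, -16, 0, 0, -0.0022, 0],
)

```text
clock: 5.2
position: [0.5455, 0.0493, 0.1823]
ee_rot: [0.987, 0.162, 0.001, -0.0]
ft_force: [-1.7, -1.3, 8.1]
grip_width: 0.22
grasp_force: 68.2
```

Run:
```python
from h import *
print(status.get_obs()["torque"].round(2))
go((.5445,.0497,.178,-69.2))
```

```text
[-0.49  0.39 -0.92]
now [0.5455 0.0493 0.1823] yaw_y -71.38 tilt [ 0.003  0.    -1.   ] F [-1.7 -1.3  8.1] t 5.2 w 0.22 g 68.2 tip 0.014 j [-0.67  0.22  0.56  1.78 -0.13  1.18 -1.31]
[ 0.  -0.2 -2.2] [-0.0008 -0.0007  0.0043]
```

>>> play_rows(
  plan=[0, 0, 0, 0, 0, 0, 0.2, 0, 0, 0, 0, 0, 0, 0.6, 0, 0, 0, 0, 0, 0, 0.6, 0, 0, 0, 0, 0, 0, 0.6, 0, 0, 0, 0, 0, -0.04, 0.6, 0, 0, 0, 0, 0, -0.08, 0.6, 0, 0, 0, 0, 0, -0.1, 0.6, 0, 0, 0, 0, 0, -0.1, 0.6, 0, 0, 0, 0, 0, -0.1, 0.6, 0, 0, 0, 0, 0, -0.1, 0.6, 0, 0, 0, 0, 0, -0.1, 0.6, 0, 0, 0, 0, 0, -0.1, 0.6, 0, 0, 0, 0, 0, -0.1, 0.6, 0, 0, 0, 0, 0, -0.1, 0.6, 0, 0, 0, 0, 0, -0.1, 0.6, 0, 0, 0, 0, 0, -0.1, 0.6, 0, 0, 0, 0, 0, -0.1, 0.6, 0, 0, 0, 0, 0, -0.1, 0.6],
)

```text
clock: 7.45
position: [0.5445, 0.05, 0.2805]
ee_rot: [0.987, 0.163, 0.0, -0.0]
ft_force: [-1.1, 0.5, 0.3]
grip_width: 0.602
grasp_force: 0.0
```

Run:
```python
from h import *
go((.5445,.0497,.178,-71.2))
im=viewer.camera("scene")[...,::-1];cv2.imwrite("pics/scene2f.png",im)
cv2.imwrite("pics/scene2.png",cv2.resize(im[100:250,190:360],None,fx=4,fy=4,interpolation=cv2.INTER_CUBIC))
for b in blobs(im.max(2)[155:200,240:300]<45,12,(240,155)):
    print(b[0],b[1],b[2:],ray("scene",*b[0],.185)[:2])
```

```text
now [0.5445 0.05   0.2805] yaw_y -71.25 tilt [ 0. -0. -1.] F [-1.1  0.5  0.3] t 7.45 w 0.602 g 0.0 tip 0.014 j [-0.69  0.14  0.57  1.64 -0.08  1.38 -1.35]
[-0. -0. -0.] [-1.000e-04  3.000e-04  1.025e-01]
[268.85714286 175.15789474] 133 (array([268.80000114, 176.39999962]), (28.52798843383789, 9.922779083251953), 82.87498474121094) [0.54870669 0.05068076]
```

View pics/scene2.png

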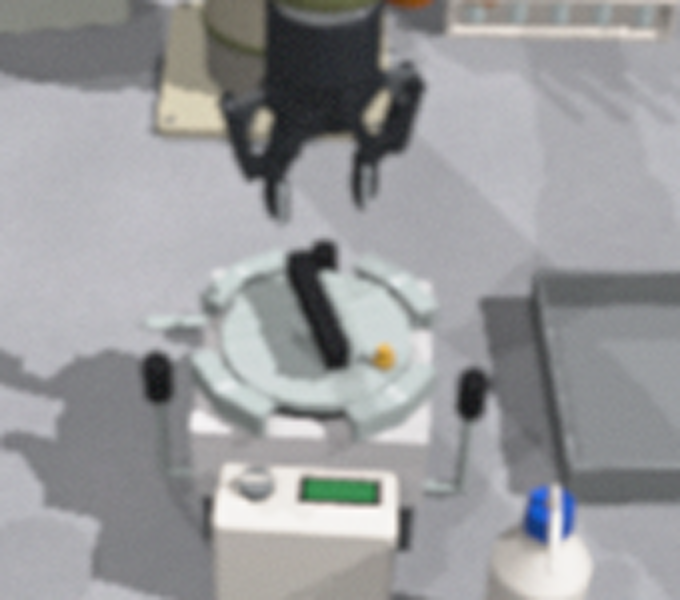

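>>> play_rows(
  plan=[0, 0, 0, 0, 0, 0.04, 0.6, 0, 0, 0, 0, 0, 0.08, 0.6, 0, 0, 0, 0, 0, 0.096, 0.6, 0, 0, 0, 0, 0, 0.096, 0.6, 0, 0, 0, 0, 0, 0.096, 0.3, 0, 0, 0, 0, 0, 0.096, 0, 0, 0, 0, 0, 0, 0.096, 0, 0, 0, 0, 0, 0, 0.096, 0, 0, 0, 0, 0, 0, 0.096, 0, 0, 0, 0, 0, 0, 0.096, 0],
  squeeze=80,
)

```text
clock: 8.75
position: [0.5454, 0.0498, 0.1859]
ee_rot: [0.987, 0.162, 0.001, -0.0]
ft_force: [0.6, -0.6, 6.2]
grip_width: 0.212
grasp_force: 81.4
```

>>> play_rows(
  plan=[0, 0, 0, 0, 0, 0.002, 0, 0, 0, 0, 0, 0, 0.004, 0, 0, 0, 0, 0, 0, 0.006, 0, 0, 0, 0, 0, 0, 0.008, 0, 0, 0, 0, 0, 0, 0.009, 0, 0, 0, 0, 0, 0, 0.009, 0, 0, 0, 0, 0, 0, 0.009, 0],
)

```text
clock: 9.62
position: [0.5454, 0.0498, 0.1778]
ee_rot: [0.987, 0.162, 0.001, -0.0]
ft_force: [-5.1, -1.5, 16.1]
grip_width: 0.211
grasp_force: 82.7
```

>>> play_rows(
  plan=[0, 0, 0, 0, 0, -0.0005, 0, 0, 0, -3, 0, 0, -0.0005, 0, 0, 0, -6, 0, 0, -0.0005, 0, 0, 0, -9, 0, 0, -0.0005, 0, 0, 0, -9, 0, 0, -0.0005, 0],
)

```text
clock: 10.25
position: [0.5462, 0.05, 0.1784]
ee_rot: [0.971, 0.24, 0.002, -0.0]
ft_force: [-0.1, -0.8, 11.8]
grip_width: 0.215
grasp_force: 82.0
```

Run:
```python
from h import *
print(status.get_obs()["torque"].round(2))
go((.5445,.0497,.178,-37.6))
```

```text
[-0.12  0.19 -0.28]
now [0.5462 0.05   0.1784] yaw_y -62.25 tilt [ 0.005  0.001 -1.   ] F [-0.1 -0.8 11.8] t 10.25 w 0.215 g 82.0 tip 0.014 j [-0.65  0.22  0.55  1.78 -0.13  1.17 -1.15]
[  0.1  -0.3 -24.7] [-0.0016 -0.0005  0.0004]
```

>>> play_rows(
  plan=[0, 0, -4, 0, 0, 0, 0, 0, 0, -8, 0, 0, 0, 0, 0, 0, -12, 0, 0, 0, 0, 0, 0, -16, 0, 0, 0, 0, 0, 0, -20, 0, 0, 0, 0, 0, 0, -24.6, 0, 0, 0, 0, 0, 0, -24.6, 0, 0, 0, 0, 0, 0, -24.6, 0, 0, 0, 0],
)

```text
clock: 11.25
position: [0.5463, 0.0501, 0.1784]
ee_rot: [0.898, 0.441, 0.002, 0.0]
ft_force: [0.9, -0.9, 12.1]
grip_width: 0.215
grasp_force: 81.9
```

>>> play_rows(
  plan=[0, 0, 0, 0, 0, -0.005, 0, 0, 0, 0, 0, 0, -0.01, 0, 0, 0, 0, 0, 0, -0.015, 0, 0, 0, 0, 0, 0, -0.02, 0, 0, 0, 0, 0, 0, -0.02, 0, 0, 0, 0, 0, 0, -0.02, 0],
)

```text
clock: 12.0
position: [0.5441, 0.0499, 0.1954]
ee_rot: [0.897, 0.441, -0.001, -0.0]
ft_force: [0.0, -0.5, -5.7]
grip_width: 0.214
grasp_force: 79.4
```

Run:
```python
from h import *
print(status.get_obs()["torque"].round(2))
go((.4851,-.3578,.30,-37.6))
```

```text
[-0.03 -0.   -0.03]
now [0.5441 0.0499 0.1954] yaw_y -37.65 tilt [-0.001 -0.001 -1.   ] F [ 0.  -0.5 -5.7] t 12.0 w 0.214 g 79.4 tip 0.014 j [-0.61  0.2   0.5   1.76 -0.1   1.21 -0.74]
[-0.   0.1 -0. ] [-0.359   0.2023 -0.1044]
```

>>> play_rows(
  plan=[0, 0, 0, 0, 0, -0.03, 0, 0, 0, 0, 0, 0, -0.06, 0, 0, 0, 0, -0.04, 0.022, -0.06, 0, 0, 0, 0, -0.085, 0.048, -0.06, 0, 0, 0, 0, -0.13, 0.073, -0.06, 0, 0, 0, 0, -0.175, 0.099, -0.06, 0, 0, 0, 0, -0.22, 0.124, -0.06, 0, 0, 0, 0, -0.265, 0.15, -0.06, 0, 0, 0, 0, -0.31, 0.175, -0.03, 0, 0, 0, 0, -0.34, 0.192, 0, 0, 0, 0, 0, -0.359, 0.2023, 0.03, 0, 0, 0, 0, -0.359, 0.2023, 0.06, 0, 0, 0, 0, -0.359, 0.2023, 0.09, 0, 0, 0, 0, -0.359, 0.2023, 0.115, 0, 0, 0, 0, -0.359, 0.2023, 0.125, 0, 0, 0, 0, -0.359, 0.2023, 0.135, 0, 0, 0, 0, -0.359, 0.2023, 0.14, 0, 0, 0, 0, -0.359, 0.2023, 0.14, 0],
)

```text
clock: 14.25
position: [0.4855, -0.3579, 0.0561]
ee_rot: [0.897, 0.441, 0.0, 0.0]
ft_force: [-0.1, -0.2, -4.6]
grip_width: 0.215
grasp_force: 79.4
```

Run:
```python
from h import *
go((.4851,-.3578,.046,-37.6))
```

```text
now [ 0.4855 -0.3579  0.0561] yaw_y -37.65 tilt [ 0.  0. -1.] F [-0.1 -0.2 -4.6] t 14.25 w 0.215 g 79.4 tip 0.014 j [ 0.03  0.54  0.68  1.75 -0.39  1.    0.2 ]
[ 0. -0. -0.] [-0.0002 -0.0004  0.0101]
```

Lower in small steps until contact.

>>> play_rows(
  plan=[0, 0, 0, 0, 0, 0.004, 0, 0, 0, 0, 0, 0, 0.007, 0, 0, 0, 0, 0, 0, 0.009, 0, 0, 0, 0, 0, 0, 0.009, 0],
)

```text
clock: 14.75
position: [0.4854, -0.3578, 0.0474]
ee_rot: [0.897, 0.441, 0.0, -0.0]
ft_force: [-2.6, 2.7, 1.3]
grip_width: 0.211
grasp_force: 80.4
```

>>> play_rows(
  plan=[0, 0, 0, 0, 0, 0.002, 0, 0, 0, 0, 0, 0, 0.003, 0, 0, 0, 0, 0, 0, 0.003, 0],
)

```text
clock: 15.12
position: [0.4855, -0.3578, 0.0473]
ee_rot: [0.898, 0.441, 0.001, -0.001]
ft_force: [-15.7, 13.0, 36.7]
grip_width: 0.216
grasp_force: 85.3
```

>>> play_rows(
  plan=[0, 0, 0, 0, 0, -0.003, 0, 0, 0, 0, 0, 0, -0.003, 0.3, 0, 0, 0, 0, 0, -0.003, 0.6, 0, 0, 0, 0, 0, -0.003, 0.6, 0, 0, 0, 0, 0, -0.003, 0.6, 0, 0, 0, 0, 0, -0.04, 0.6, 0, 0, 0, 0, 0, -0.09, 0.6, 0, 0, 0, 0, 0, -0.14, 0.6, 0, 0, 0, 0, 0, -0.19, 0.6, 0, 0, 0, 0, 0, -0.19, 0.6],
)

```text
clock: 16.38
position: [0.4867, -0.3592, 0.2379]
ee_rot: [0.898, 0.441, 0.002, 0.003]
ft_force: [0.3, 0.9, -0.8]
grip_width: 0.597
grasp_force: 0.0
```

Run:
```python
from h import *
go((.4264,.0538,.20,-92))
im=viewer.camera("top")[...,::-1];cv2.imwrite("pics/top3f.png",im)
cv2.imwrite("pics/top3.png",cv2.resize(im[120:320,160:430],None,fx=2.8,fy=2.8,interpolation=cv2.INTER_CUBIC))
for n,l in dict(a=(-.037,0),b=(.0185,.032),c=(.0185,-.032)).items():
    P=np.array([.5445,.0498])+Ro.from_euler('z',-.035).as_matrix()[:2,:2]@l; q=pix("top",[*P,.134]); print(n,P.round(4),q.round(1),im[int(q[1])-2:int(q[1])+3,int(q[0])-2:int(q[0])+3].mean((0,1)))
```

```text
now [ 0.4867 -0.3592  0.2379] yaw_y -37.67 tilt [ 0.001  0.007 -1.   ] F [ 0.3  0.9 -0.8] t 16.38 w 0.597 g 0.0 tip 0.014 j [-0.05  0.35  0.77  1.57 -0.25  1.32  0.1 ]
[ 0.3 -0.3 54.3] [ 0.2901 -0.3003  0.0364]
a [0.5075 0.0511] [244.2 222.7] [162.24 166.96 167.64]
b [0.5641 0.0811] [231.7 200.3] [161.72 166.36 167.88]
c [0.5619 0.0172] [257.2 200.6] [161.64 166.4  167.88]
```

View pics/top3.png

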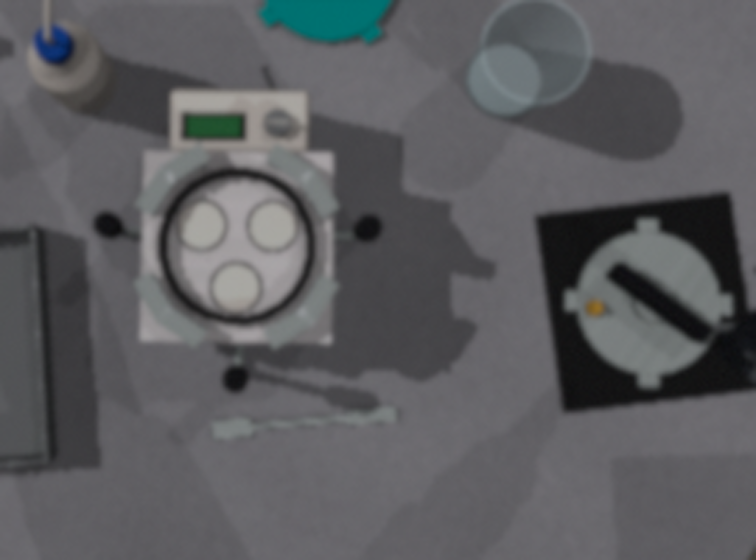

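Run:
```python
from h import *
go((.5589,-.0688,.22,-2),(.5589,-.0688,.117,-2))
```

```text
now [ 0.4859 -0.3584  0.2354] yaw_y -37.65 tilt [ 0.001  0.003 -1.   ] F [-0.4 -0.5 -0.8] t 16.43 w 0.598 g 0.0 tip 0.014 j [-0.05  0.35  0.77  1.57 -0.25  1.32  0.1 ]
[  0.2  -0.  -35.7] [ 0.2738 -0.1192  0.0153]
[  0.2  -0.  -35.7] [ 0.2737 -0.1195  0.1183]
```

>>> play_rows(
  plan=[0, 0, -8, 0.05, -0.022, 0.0, 0.6, 0, 0, -16, 0.1, -0.044, 0.0, 0.6, 0, 0, -24, 0.15, -0.065, 0.0, 0.6, 0, 0, -32, 0.2, -0.087, 0.015, 0.6, 0, 0, -35.7, 0.25, -0.109, 0.015, 0.6, 0, 0, -35.7, 0.2735, -0.1195, 0.015, 0.6, 0, 0, -35.7, 0.2735, -0.1195, 0.015, 0.6, 0, 0, -35.7, 0.2735, -0.1195, 0.015, 0.6, 0, 0, -35.7, 0.2735, -0.1195, 0.015, 0.6],
)

```text
clock: 17.55
position: [0.5574, -0.0698, 0.2187]
ee_rot: [0.72, 0.694, -0.0, -0.0]
ft_force: [-0.4, -0.9, 0.2]
grip_width: 0.598
grasp_force: 0.0
```

Run:
```python
from h import *
go((.5589,-.0688,.117,-2))
im=viewer.camera("scene")[...,::-1]
cv2.imwrite("pics/scene4.png",cv2.resize(im[100:250,160:360],None,fx=4,fy=4,interpolation=cv2.INTER_CUBIC))
```

```text
now [ 0.5574 -0.0698  0.2187] yaw_y -2.09 tilt [-0. -0. -1.] F [-0.4 -0.9  0.2] t 17.55 w 0.598 g 0.0 tip 0.014 j [-0.42  0.22  0.54  1.7  -0.12  1.26  0.11]
[-0.   0.  -0.1] [0.0011 0.0015 0.1017]
```

View pics/scene4.png

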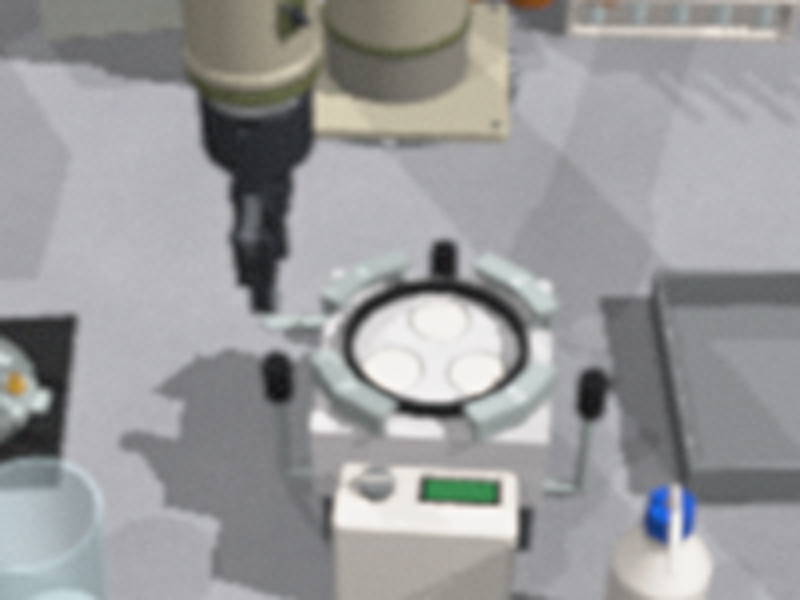

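>>> play_rows(
  plan=[0, 0, 0, 0.001, 0.0015, 0.04, 0.6, 0, 0, 0, 0.001, 0.0015, 0.08, 0.6, 0, 0, 0, 0.001, 0.0015, 0.1017, 0.6, 0, 0, 0, 0.001, 0.0015, 0.1017, 0.6, 0, 0, 0, 0.001, 0.0015, 0.1017, 0.3, 0, 0, 0, 0.001, 0.0015, 0.1017, 0, 0, 0, 0, 0.001, 0.0015, 0.1017, 0, 0, 0, 0, 0.001, 0.0015, 0.1017, 0, 0, 0, 0, 0.001, 0.0015, 0.1017, 0],
)

```text
clock: 18.73
position: [0.5618, -0.0678, 0.1193]
ee_rot: [0.719, 0.695, 0.002, 0.002]
ft_force: [8.3, -1.5, -3.3]
grip_width: 0.261
grasp_force: 78.4
```

>>> play_rows(
  plan=[0, 0, 0, 0, 0, -0.005, 0, 0, 0, 0, 0, 0, -0.01, 0, 0, 0, 0, 0, 0, -0.016, 0, 0, 0, 0, 0, 0, -0.022, 0, 0, 0, 0, 0, 0, -0.028, 0, 0, 0, 0, 0, 0, -0.034, 0, 0, 0, 0, 0, 0, -0.04, 0, 0, 0, 0, 0, 0, -0.046, 0, 0, 0, 0, 0, 0, -0.051, 0, 0, 0, 0, 0, 0, -0.053, 0, 0, 0, 0, 0, 0, -0.053, 0],
)

```text
clock: 20.1
position: [0.5615, -0.0677, 0.1677]
ee_rot: [0.719, 0.695, 0.001, 0.003]
ft_force: [31.4, -4.1, -48.8]
grip_width: 0.256
grasp_force: 81.5
```

Run:
```python
from h import *
go((.4266,.0539,.22,-92))
```

```text
now [ 0.5615 -0.0677  0.1677] yaw_y -1.94 tilt [-0.003  0.005 -1.   ] F [ 31.4  -4.1 -48.8] t 20.1 w 0.256 g 81.5 tip 0.014 j [-0.42  0.27  0.53  1.75 -0.15  1.15  0.13]
[ 0.3 -0.1 90.1] [ 0.1168 -0.1387 -0.0533]
```

>>> play_rows(
  plan=[0, 0, 0, 0, 0, 0.003, 0, 0, 0, 0, 0, 0, 0.003, 0.3, 0, 0, 0, 0, 0, 0.003, 0.6, 0, 0, 0, 0, 0, 0.003, 0.6, 0, 0, 0, 0, 0, -0.02, 0.6, 0, 0, 0, 0, 0, -0.055, 0.6, 0, 0, 10, 0.01, -0.01, -0.055, 0.6, 0, 0, 20, 0.025, -0.03, -0.055, 0.6, 0, 0, 30, 0.04, -0.045, -0.055, 0.6, 0, 0, 40, 0.055, -0.065, -0.055, 0.6, 0, 0, 50, 0.07, -0.085, -0.055, 0.6, 0, 0, 60, 0.085, -0.1, -0.055, 0.6, 0, 0, 70, 0.1, -0.12, -0.055, 0.6, 0, 0, 80, 0.11, -0.13, -0.055, 0.6, 0, 0, 90, 0.1168, -0.1387, -0.055, 0.6, 0, 0, 90, 0.1168, -0.1387, -0.055, 0.6, 0, 0, 90, 0.1168, -0.1387, -0.055, 0.6],
)

```text
clock: 22.22
position: [0.4251, 0.0537, 0.2255]
ee_rot: [1.0, -0.015, 0.0, -0.0]
ft_force: [1.4, 1.0, 0.4]
grip_width: 0.597
grasp_force: 0.0
```

Run:
```python
from h import *
go((.4276,.0539,.117,-92))
im=viewer.camera("top")[...,::-1];cv2.imwrite("pics/top5f.png",im)
cv2.imwrite("pics/top5.png",cv2.resize(im[140:280,180:320],None,fx=4.2,fy=4.2,interpolation=cv2.INTER_CUBIC))
g=cv2.imread("pics/top3f.png")[150:270,200:290]; d=g.max(2)<60
for b in blobs(d,100,(200,150)): print(b[:2],b[2:],ray("top",*b[2],.147))
```

```text
now [0.4251 0.0537 0.2255] yaw_y -91.74 tilt [ 0. -0. -1.] F [1.4 1.  0.4] t 22.23 w 0.597 g 0.0 tip 0.014 j [-0.68 -0.13  0.42  1.99  0.05  1.26 -1.88]
[-0.  -0.   0.3] [ 0.0025 -0.0002  0.1085]
(array([241.27360775, 206.10169492]), np.int32(413)) (array([244.22000122, 207.45999908]), (54.87149429321289, 54.02295684814453), 8.130102157592773) [0.54478683 0.04971343 0.147     ]
```

View pics/top5.png

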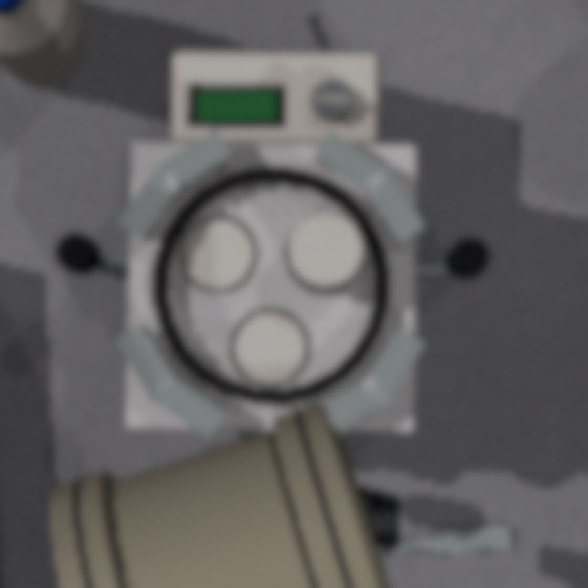

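>>> play_rows(
  plan=[0, 0, 0, 0.0034, 0, 0.04, 0.6, 0, 0, 0, 0.0034, 0, 0.08, 0.6, 0, 0, 0, 0.0034, 0, 0.1085, 0.6, 0, 0, 0, 0.0034, 0, 0.1085, 0.6, 0, 0, 0, 0.0034, 0, 0.1085, 0.3, 0, 0, 0, 0.0034, 0, 0.1085, 0, 0, 0, 0, 0.0034, 0, 0.1085, 0, 0, 0, 0, 0.0034, 0, 0.1085, 0, 0, 0, 0, 0.0034, 0, 0.1085, 0],
)

```text
clock: 23.4
position: [0.4291, 0.0544, 0.1184]
ee_rot: [1.0, -0.017, 0.001, -0.001]
ft_force: [-1.9, 0.0, 7.1]
grip_width: 0.255
grasp_force: 78.0
```

>>> play_rows(
  plan=[0, 0, 0, 0, 0, -0.005, 0, 0, 0, 0, 0, 0, -0.01, 0, 0, 0, 0, 0, 0, -0.016, 0, 0, 0, 0, 0, 0, -0.022, 0, 0, 0, 0, 0, 0, -0.028, 0, 0, 0, 0, 0, 0, -0.034, 0, 0, 0, 0, 0, 0, -0.04, 0, 0, 0, 0, 0, 0, -0.046, 0, 0, 0, 0, 0, 0, -0.051, 0, 0, 0, 0, 0, 0, -0.053, 0, 0, 0, 0, 0, 0, -0.053, 0],
)

```text
clock: 24.78
position: [0.429, 0.0543, 0.1669]
ee_rot: [1.0, -0.017, 0.002, 0.0]
ft_force: [29.7, 7.9, -57.7]
grip_width: 0.253
grasp_force: 82.4
```

Run:
```python
from h import *
go((.5690,.1671,.22,-2))
```

```text
now [0.429  0.0543 0.1669] yaw_y -91.91 tilt [ 0.003  0.001 -1.   ] F [ 29.7   7.9 -57.7] t 24.77 w 0.253 g 82.4 tip 0.014 j [-0.68 -0.06  0.43  2.07  0.03  1.13 -1.86]
[  0.2  -0.1 -89.9] [ 0.1364 -0.1174 -0.0527]
```

>>> play_rows(
  plan=[0, 0, 0, 0, 0, 0.003, 0, 0, 0, 0, 0, 0, 0.003, 0.3, 0, 0, 0, 0, 0, 0.003, 0.6, 0, 0, 0, 0, 0, 0.003, 0.6, 0, 0, 0, 0, 0, -0.02, 0.6, 0, 0, 0, 0, 0, -0.055, 0.6, 0, 0, -10, 0.01, -0.01, -0.055, 0.6, 0, 0, -20, 0.03, -0.025, -0.055, 0.6, 0, 0, -30, 0.045, -0.04, -0.055, 0.6, 0, 0, -40, 0.065, -0.055, -0.055, 0.6, 0, 0, -50, 0.08, -0.07, -0.055, 0.6, 0, 0, -60, 0.1, -0.085, -0.055, 0.6, 0, 0, -70, 0.115, -0.1, -0.055, 0.6, 0, 0, -80, 0.13, -0.11, -0.055, 0.6, 0, 0, -89.9, 0.1364, -0.1174, -0.055, 0.6, 0, 0, -89.9, 0.1364, -0.1174, -0.055, 0.6, 0, 0, -89.9, 0.1364, -0.1174, -0.055, 0.6],
)

```text
clock: 26.9
position: [0.5683, 0.1662, 0.2249]
ee_rot: [0.721, 0.693, -0.0, -0.0]
ft_force: [0.2, 0.6, 0.4]
grip_width: 0.603
grasp_force: 0.0
```

Run:
```python
from h import *
go((.5690,.1671,.117,-2))
print(ray("top",185,145,.1),ray("scene",321,265,0.05))
```

```text
now [0.5683 0.1662 0.2249] yaw_y -2.29 tilt [-0. -0. -1.] F [0.2 0.6 0.4] t 26.9 w 0.603 g 0.0 tip 0.014 j [-0.66  0.28  0.36  1.6  -0.1   1.29 -0.32]
[-0.   0.  -0.3] [0.0009 0.0007 0.1079]
[0.71523129 0.20282754 0.1       ] [0.76304594 0.20194948 0.05      ]
```

>>> play_rows(
  plan=[0, 0, 0, 0.0009, 0.0007, 0.04, 0.6, 0, 0, 0, 0.0009, 0.0007, 0.08, 0.6, 0, 0, 0, 0.0009, 0.0007, 0.1079, 0.6, 0, 0, 0, 0.0009, 0.0007, 0.1079, 0.6, 0, 0, 0, 0.0009, 0.0007, 0.1079, 0.3, 0, 0, 0, 0.0009, 0.0007, 0.1079, 0, 0, 0, 0, 0.0009, 0.0007, 0.1079, 0, 0, 0, 0, 0.0009, 0.0007, 0.1079, 0, 0, 0, 0, 0.0009, 0.0007, 0.1079, 0],
)

```text
clock: 28.02
position: [0.5709, 0.1677, 0.119]
ee_rot: [0.72, 0.694, 0.002, 0.001]
ft_force: [3.6, -0.4, 7.9]
grip_width: 0.26
grasp_force: 78.2
```

>>> play_rows(
  plan=[0, 0, 0, 0, 0, -0.005, 0, 0, 0, 0, 0, 0, -0.01, 0, 0, 0, 0, 0, 0, -0.016, 0, 0, 0, 0, 0, 0, -0.022, 0, 0, 0, 0, 0, 0, -0.028, 0, 0, 0, 0, 0, 0, -0.034, 0, 0, 0, 0, 0, 0, -0.04, 0, 0, 0, 0, 0, 0, -0.046, 0, 0, 0, 0, 0, 0, -0.051, 0, 0, 0, 0, 0, 0, -0.053, 0, 0, 0, 0, 0, 0, -0.053, 0],
)

```text
clock: 29.4
position: [0.5706, 0.1676, 0.1674]
ee_rot: [0.72, 0.694, 0.001, 0.001]
ft_force: [23.6, 5.1, -32.1]
grip_width: 0.255
grasp_force: 81.7
```

Run:
```python
from h import *
C=np.array([.5465,.0500]);W={n:C+Ro.from_euler('z',-.035).as_matrix()[:2,:2]@l for n,l in dict(a=(-.037,0),b=(.0185,.032),c=(.0185,-.032)).items()}
print(W)
go((*W["b"],.245,-32),(*W["b"],.174,-32))
```

```text
{'a': array([0.50952266, 0.05129474]), 'b': array([0.56610844, 0.08133303]), 'c': array([0.5638689 , 0.01737223])}
now [0.5706 0.1676 0.1674] yaw_y -2.08 tilt [-0.001  0.003 -1.   ] F [ 23.6   5.1 -32.1] t 29.4 w 0.255 g 81.7 tip 0.014 j [-0.65  0.32  0.36  1.66 -0.12  1.17 -0.31]
[ 0.2 -0.  29.9] [-0.0864 -0.0011 -0.0775]
[ 0.2 -0.  29.9] [-0.0864 -0.0013 -0.0065]
```

>>> play_rows(
  plan=[0, 0, 0, 0, 0, 0.003, 0, 0, 0, 0, 0, 0, 0.003, 0.3, 0, 0, 0, 0, 0, 0.003, 0.6, 0, 0, 0, 0, 0, 0.003, 0.6, 0, 0, 0, 0, 0, -0.03, 0.8, 0, 0, 0, 0, 0, -0.0775, 1, 0, 0, 10, -0.03, 0, -0.0775, 1, 0, 0, 20, -0.06, 0, -0.0775, 1, 0, 0, 29.9, -0.0864, -0.0011, -0.0775, 1, 0, 0, 29.9, -0.0864, -0.0011, -0.0775, 1, 0, 0, 29.9, -0.0864, -0.0011, -0.0775, 1, 0, 0, 29.9, -0.0864, -0.0011, -0.0775, 1],
)

```text
clock: 30.9
position: [0.5649, 0.0825, 0.2473]
ee_rot: [0.874, 0.487, -0.0, -0.0]
ft_force: [0.5, 0.7, 1.0]
grip_width: 1.0
grasp_force: 0.0
```

Run:
```python
from h import *
go((.5665,.0813,.174,-32))
im=viewer.camera("scene")[...,::-1]
cv2.imwrite("pics/scene6.png",cv2.resize(im[100:250,160:360],None,fx=4,fy=4,interpolation=cv2.INTER_CUBIC))
```

```text
now [0.5649 0.0825 0.2473] yaw_y -31.77 tilt [ 0. -0. -1.] F [0.5 0.7 1. ] t 30.9 w 1.0 g 0.0 tip 0.014 j [-0.63  0.22  0.47  1.63 -0.1   1.32 -0.69]
[-0.  -0.   0.2] [-0.0002  0.002   0.0733]
```

View pics/scene6.png

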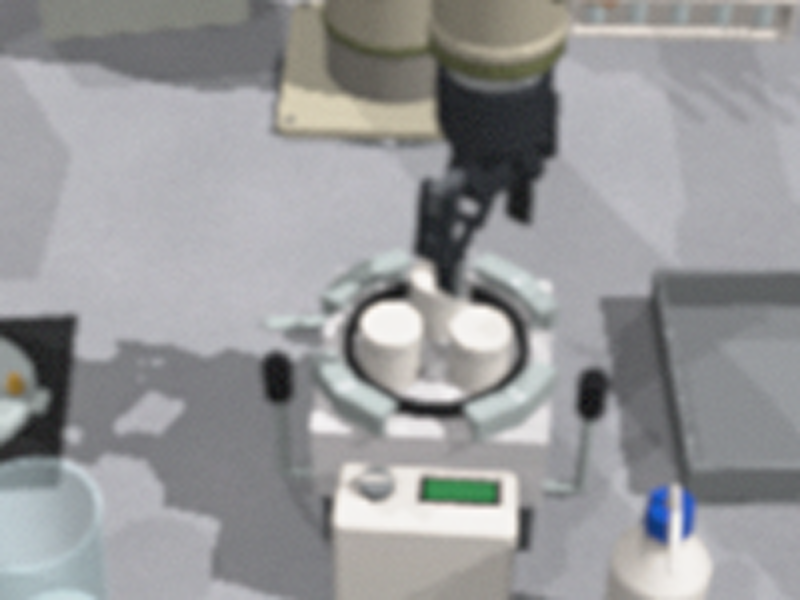

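>>> play_rows(
  plan=[0, 0, 0, 0, 0.002, 0.03, 1, 0, 0, 0, 0, 0.002, 0.06, 1, 0, 0, 0, 0, 0.002, 0.0733, 1, 0, 0, 0, 0, 0.002, 0.0733, 1, 0, 0, 0, 0, 0.002, 0.0733, 0.6, 0, 0, 0, 0, 0.002, 0.0733, 0.3, 0, 0, 0, 0, 0.002, 0.0733, 0.3, 0, 0, 0, 0, 0.002, 0.0733, 0.3, 0, 0, 0, 0, 0.002, 0.0733, 0.3],
  squeeze=60,
)

```text
clock: 32.08
position: [0.5671, 0.0803, 0.1746]
ee_rot: [0.874, 0.485, 0.001, 0.0]
ft_force: [-0.5, 0.4, 4.1]
grip_width: 0.496
grasp_force: 61.3
```

>>> play_rows(
  plan=[0, 0, 0, 0, 0, -0.01, 0.3, 0, 0, 0, 0, 0, -0.025, 0.3, 0, 0, 0, 0, 0, -0.045, 0.3, 0, 0, 0, 0, 0, -0.07, 0.3, 0, 0, 0, 0, 0, -0.09, 0.3, 0, 0, 0, 0, 0, -0.09, 0.3],
)

```text
clock: 32.83
position: [0.5675, 0.0802, 0.2665]
ee_rot: [0.874, 0.485, 0.002, 0.0]
ft_force: [0.2, -0.5, -2.7]
grip_width: 0.493
grasp_force: 63.9
```

Run:
```python
from h import *
go((.495,.40,.264,-32),(.495,.40,.064,-32))
```

```text
now [0.5675 0.0802 0.2665] yaw_y -31.96 tilt [ 0.003  0.002 -1.   ] F [ 0.2 -0.5 -2.7] t 32.83 w 0.493 g 63.9 tip 0.014 j [-0.63  0.21  0.48  1.6  -0.1   1.35 -0.7 ]
[ 0.1 -0.2  0. ] [ 0.2329 -0.2308  0.0027]
[ 0.1 -0.2  0. ] [ 0.2323 -0.2312  0.2027]
```

>>> play_rows(
  plan=[0, 0, 0, 0.03, -0.03, 0, 0.3, 0, 0, 0, 0.06, -0.06, 0, 0.3, 0, 0, 0, 0.095, -0.095, 0, 0.3, 0, 0, 0, 0.13, -0.13, 0, 0.3, 0, 0, 0, 0.165, -0.165, 0, 0.3, 0, 0, 0, 0.2, -0.2, 0.0, 0.3, 0, 0, 0, 0.225, -0.225, 0.03, 0.3, 0, 0, 0, 0.2325, -0.231, 0.07, 0.3, 0, 0, 0, 0.2325, -0.231, 0.11, 0.3, 0, 0, 0, 0.2325, -0.231, 0.15, 0.3, 0, 0, 0, 0.2325, -0.231, 0.185, 0.3, 0, 0, 0, 0.2325, -0.231, 0.195, 0.3, 0, 0, 0, 0.2325, -0.231, 0.2, 0.3, 0, 0, 0, 0.2325, -0.231, 0.2, 0.3],
)

```text
clock: 34.58
position: [0.4943, 0.4001, 0.0651]
ee_rot: [0.874, 0.485, 0.001, -0.0]
ft_force: [0.3, 0.4, -1.7]
grip_width: 0.49
grasp_force: 63.8
```

>>> play_rows(
  plan=[0, 0, 0, 0, 0, 0.001, 0.3, 0, 0, 0, 0, 0, 0.002, 0.3, 0, 0, 0, 0, 0, 0.002, 0.3],
)

```text
clock: 34.95
position: [0.4941, 0.4001, 0.0631]
ee_rot: [0.874, 0.485, 0.001, -0.0]
ft_force: [-0.7, -0.3, 3.9]
grip_width: 0.49
grasp_force: 64.5
```

>>> play_rows(
  plan=[0, 0, 0, 0, 0, 0, 0.5, 0, 0, 0, 0, 0, 0, 0.7, 0, 0, 0, 0, 0, 0, 0.75, 0, 0, 0, 0, 0, 0, 0.75, 0, 0, 0, 0, 0, -0.04, 0.75, 0, 0, 0, 0, 0, -0.09, 0.75, 0, 0, 0, 0, 0, -0.145, 1, 0, 0, 10, -0.02, 0.014, -0.19, 1, 0, 0, 20, -0.06, 0.041, -0.19, 1, 0, 0, 30, -0.105, 0.0725, -0.19, 1, 0, 0, 40, -0.155, 0.107, -0.19, 1, 0, 0, 50, -0.205, 0.1416, -0.19, 1, 0, 0, 60, -0.255, 0.176, -0.19, 1, 0, 0, 60, -0.2872, 0.1984, -0.19, 1, 0, 0, 60, -0.2872, 0.1984, -0.19, 1, 0, 0, 60, -0.2872, 0.1984, -0.19, 1, 0, 0, 60, -0.2872, 0.1984, -0.19, 1],
)

```text
clock: 37.08
position: [0.51, 0.0525, 0.252]
ee_rot: [1.0, -0.016, -0.0, -0.0]
ft_force: [-0.5, -0.3, -0.0]
grip_width: 0.999
grasp_force: 0.0
```

Run:
```python
from h import *
go((.5100,.0513,.174,-92))
im=viewer.camera("scene")[...,::-1]
cv2.imwrite("pics/scene7.png",cv2.resize(im[110:260,210:410],None,fx=4,fy=4,interpolation=cv2.INTER_CUBIC))
```

```text
now [0.51   0.0525 0.252 ] yaw_y -91.82 tilt [-0. -0. -1.] F [-0.5 -0.3 -0. ] t 37.08 w 0.999 g 0.0 tip 0.014 j [-0.77  0.07  0.61  1.77 -0.04  1.31 -1.75]
[-0.   0.   0.2] [0.     0.0012 0.078 ]
```

View pics/scene7.png

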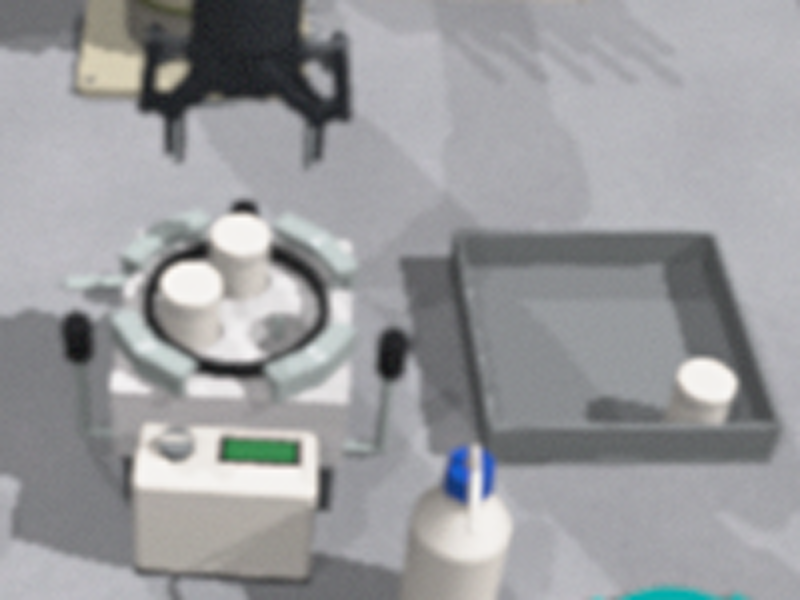

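>>> play_rows(
  plan=[0, 0, 0, 0, 0.001, 0.03, 1, 0, 0, 0, 0, 0.001, 0.06, 1, 0, 0, 0, 0, 0.001, 0.078, 1, 0, 0, 0, 0, 0.001, 0.078, 1, 0, 0, 0, 0, 0.001, 0.078, 0.6, 0, 0, 0, 0, 0.001, 0.078, 0.3, 0, 0, 0, 0, 0.001, 0.078, 0.3, 0, 0, 0, 0, 0.001, 0.078, 0.3, 0, 0, 0, 0, 0.001, 0.078, 0.3],
)

```text
clock: 38.25
position: [0.5104, 0.0502, 0.1746]
ee_rot: [1.0, -0.017, 0.0, -0.0]
ft_force: [-0.4, 0.4, 4.0]
grip_width: 0.494
grasp_force: 61.5
```

>>> play_rows(
  plan=[0, 0, 0, 0, 0, -0.01, 0.3, 0, 0, 0, 0, 0, -0.025, 0.3, 0, 0, 0, 0, 0, -0.045, 0.3, 0, 0, 0, 0, 0, -0.07, 0.3, 0, 0, 0, 0, 0, -0.09, 0.3, 0, 0, 0, 0, 0, -0.09, 0.3],
)

```text
clock: 39.0
position: [0.5109, 0.0498, 0.2662]
ee_rot: [1.0, -0.017, 0.002, -0.001]
ft_force: [0.2, -0.1, -3.3]
grip_width: 0.49
grasp_force: 63.5
```

Run:
```python
from h import *
go((.400,.37,.264,-92),(.400,.37,.064,-92))
print(ray("scene",386.2,204.5,.069))
```

```text
now [0.5109 0.0498 0.2662] yaw_y -91.97 tilt [ 0.003 -0.001 -1.   ] F [ 0.2 -0.1 -3.3] t 39.0 w 0.49 g 63.5 tip 0.014 j [-0.77  0.06  0.62  1.75 -0.04  1.34 -1.75]
[-0.1 -0.2  0. ] [-0.1218 -0.3162  0.0022]
[-0.1 -0.2  0. ] [-0.1224 -0.3159  0.2022]
[0.54432713 0.41717548 0.069     ]
```

>>> play_rows(
  plan=[0, 0, 0, -0.015, -0.04, 0, 0.3, 0, 0, 0, -0.035, -0.09, 0, 0.3, 0, 0, 0, -0.054, -0.14, 0, 0.3, 0, 0, 0, -0.073, -0.19, 0, 0.3, 0, 0, 0, -0.093, -0.24, 0, 0.3, 0, 0, 0, -0.11, -0.285, 0.01, 0.3, 0, 0, 0, -0.122, -0.316, 0.03, 0.3, 0, 0, 0, -0.122, -0.316, 0.07, 0.3, 0, 0, 0, -0.122, -0.316, 0.11, 0.3, 0, 0, 0, -0.122, -0.316, 0.15, 0.3, 0, 0, 0, -0.122, -0.316, 0.185, 0.3, 0, 0, 0, -0.122, -0.316, 0.195, 0.3, 0, 0, 0, -0.122, -0.316, 0.2, 0.3, 0, 0, 0, -0.122, -0.316, 0.2, 0.3],
)

```text
clock: 40.75
position: [0.3993, 0.3704, 0.065]
ee_rot: [1.0, -0.017, 0.0, -0.001]
ft_force: [0.6, 0.6, -2.3]
grip_width: 0.489
grasp_force: 63.4
```

>>> play_rows(
  plan=[0, 0, 0, 0, 0, 0.001, 0.3, 0, 0, 0, 0, 0, 0.002, 0.3, 0, 0, 0, 0, 0, 0.002, 0.3],
)

```text
clock: 41.12
position: [0.3994, 0.3705, 0.0631]
ee_rot: [1.0, -0.017, 0.0, -0.001]
ft_force: [-0.4, -1.2, 5.4]
grip_width: 0.488
grasp_force: 64.2
```

Run:
```python
from h import *
go((.400,.37,.25,-92),(.5644,.0172,.25,28))
```

```text
now [0.3994 0.3705 0.0631] yaw_y -91.95 tilt [ 0.001 -0.001 -1.   ] F [-0.4 -1.2  5.4] t 41.12 w 0.488 g 64.2 tip 0.014 j [-1.09  0.34  0.3   1.88 -0.12  0.93 -2.34]
[-0.1 -0.   0. ] [ 0.0008  0.0002 -0.1869]
[ 0.0e+00 -1.0e-01 -1.2e+02] [ 0.1772  0.3472 -0.1872]
```

>>> play_rows(
  plan=[0, 0, 0, 0, 0, 0, 0.5, 0, 0, 0, 0, 0, 0, 0.7, 0, 0, 0, 0, 0, 0, 0.75, 0, 0, 0, 0, 0, 0, 0.75, 0, 0, 0, 0, 0, -0.04, 0.75, 0, 0, 0, 0, 0, -0.09, 0.75, 0, 0, 0, 0, 0, -0.145, 1, 0, 0, -10, 0.01, 0.02, -0.188, 1, 0, 0, -20, 0.027, 0.052, -0.188, 1, 0, 0, -30, 0.043, 0.084, -0.188, 1, 0, 0, -40, 0.06, 0.117, -0.188, 1, 0, 0, -50, 0.076, 0.15, -0.188, 1, 0, 0, -60, 0.093, 0.182, -0.188, 1, 0, 0, -70, 0.109, 0.215, -0.188, 1, 0, 0, -80, 0.125, 0.247, -0.188, 1, 0, 0, -90, 0.142, 0.28, -0.188, 1, 0, 0, -100, 0.16, 0.312, -0.188, 1, 0, 0, -110, 0.1772, 0.3472, -0.188, 1, 0, 0, -120, 0.1772, 0.3472, -0.188, 1, 0, 0, -120, 0.1772, 0.3472, -0.188, 1],
)

```text
clock: 43.62
position: [0.5641, 0.0167, 0.2499]
ee_rot: [0.515, 0.857, -0.0, -0.0]
ft_force: [-0.3, 1.1, 0.3]
grip_width: 1.0
grasp_force: 0.0
```

Run:
```python
from h import *
go((.5644,.0172,.174,28))
im=viewer.camera("top")[...,::-1];cv2.imwrite("pics/top8f.png",im)
cv2.imwrite("pics/top8.png",cv2.resize(im[160:310,80:300],None,fx=3.5,fy=3.5,interpolation=cv2.INTER_CUBIC))
for b in blobs(im[200:295,90:182].min(2)>140,60,(90,200)): print(b[0],b[1],ray("top",*b[0],.069))
```

```text
now [0.5641 0.0167 0.2499] yaw_y 27.95 tilt [ 0. -0. -1.] F [-0.3  1.1  0.3] t 43.62 w 1.0 g 0.0 tip 0.014 j [-0.55  0.2   0.51  1.64 -0.1   1.32  0.46]
[-0.  -0.  -0.1] [0.0003 0.0005 0.0759]
[107.49068323 214.52173913] 161 [0.53909974 0.41700049 0.069     ]
[124.21301775 268.17751479] 169 [0.39675607 0.37159869 0.069     ]
```

View pics/top8.png

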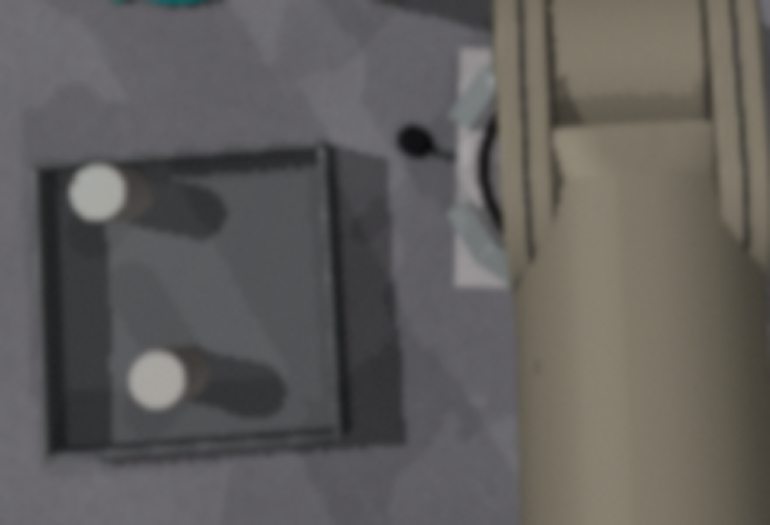

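>>> play_rows(
  plan=[0, 0, 0, 0, 0, 0.03, 1, 0, 0, 0, 0, 0, 0.06, 1, 0, 0, 0, 0, 0, 0.076, 1, 0, 0, 0, 0, 0, 0.076, 1, 0, 0, 0, 0, 0, 0.076, 0.6, 0, 0, 0, 0, 0, 0.076, 0.3, 0, 0, 0, 0, 0, 0.076, 0.3, 0, 0, 0, 0, 0, 0.076, 0.3, 0, 0, 0, 0, 0, 0.076, 0.3],
)

```text
clock: 44.8
position: [0.5646, 0.017, 0.1747]
ee_rot: [0.515, 0.857, 0.0, 0.0]
ft_force: [0.3, -0.2, 4.7]
grip_width: 0.492
grasp_force: 61.4
```

>>> play_rows(
  plan=[0, 0, 0, 0, 0, -0.01, 0.3, 0, 0, 0, 0, 0, -0.025, 0.3, 0, 0, 0, 0, 0, -0.045, 0.3, 0, 0, 0, 0, 0, -0.07, 0.3, 0, 0, 0, 0, 0, -0.09, 0.3, 0, 0, 0, 0, 0, -0.09, 0.3],
)

```text
clock: 45.55
position: [0.5649, 0.0167, 0.2663]
ee_rot: [0.515, 0.857, 0.001, 0.001]
ft_force: [0.0, -0.6, -3.1]
grip_width: 0.496
grasp_force: 63.5
```

Run:
```python
from h import *
go((.475,.305,.264,28),(.475,.305,.064,28))
```

```text
now [0.5649 0.0167 0.2663] yaw_y 28.03 tilt [-0.001  0.003 -1.   ] F [ 0.  -0.6 -3.1] t 45.55 w 0.496 g 63.5 tip 0.014 j [-0.55  0.19  0.51  1.62 -0.1   1.35  0.46]
[0.2 0.  0. ] [0.2967 0.0561 0.0023]
[0.2 0.  0. ] [0.2968 0.0555 0.2023]
```

>>> play_rows(
  plan=[0, 0, 0, 0.04, 0.0075, 0, 0.3, 0, 0, 0, 0.085, 0.016, 0, 0.3, 0, 0, 0, 0.13, 0.0245, 0, 0.3, 0, 0, 0, 0.175, 0.033, 0, 0.3, 0, 0, 0, 0.22, 0.0415, 0, 0.3, 0, 0, 0, 0.265, 0.05, 0.01, 0.3, 0, 0, 0, 0.2968, 0.0558, 0.03, 0.3, 0, 0, 0, 0.2968, 0.0558, 0.07, 0.3, 0, 0, 0, 0.2968, 0.0558, 0.11, 0.3, 0, 0, 0, 0.2968, 0.0558, 0.15, 0.3, 0, 0, 0, 0.2968, 0.0558, 0.185, 0.3, 0, 0, 0, 0.2968, 0.0558, 0.195, 0.3, 0, 0, 0, 0.2968, 0.0558, 0.2, 0.3, 0, 0, 0, 0.2968, 0.0558, 0.2, 0.3],
)

```text
clock: 47.3
position: [0.4743, 0.3055, 0.065]
ee_rot: [0.515, 0.857, 0.001, 0.0]
ft_force: [0.5, 0.3, -2.1]
grip_width: 0.492
grasp_force: 63.4
```

>>> play_rows(
  plan=[0, 0, 0, 0, 0, 0.001, 0.3, 0, 0, 0, 0, 0, 0.002, 0.3, 0, 0, 0, 0, 0, 0.002, 0.3],
)

```text
clock: 47.68
position: [0.4745, 0.3056, 0.0635]
ee_rot: [0.515, 0.857, 0.001, 0.0]
ft_force: [-2.2, -0.9, 7.4]
grip_width: 0.487
grasp_force: 64.6
```

Run:
```python
from h import *
go((.475,.305,.25,28),(.4851,-.3578,.25,-37.6))
im=viewer.camera("top")[...,::-1];cv2.imwrite("pics/top9f.png",im)
for b in blobs(im.max(2)[185:260,350:440]<50,100,(350,185)): print(b[0],b[1],b[2:])
sub=im[185:260,350:440]; m=(sub.min(2)>95)
for b in blobs(m,100,(350,185)): print("lid",b[0],b[1],ray("top",*b[0],.014))
```

```text
now [0.4745 0.3056 0.0635] yaw_y 28.04 tilt [ 0.001  0.002 -1.   ] F [-2.2 -0.9  7.4] t 47.67 w 0.487 g 64.6 tip 0.014 j [-0.88  0.38  0.27  1.83 -0.12  0.95 -0.07]
[ 0.1 -0.   0. ] [-0.0007  0.0005 -0.1865]
[ 0.1 -0.1 65.6] [-0.5904 -0.3022 -0.1874]
[391.72041763 225.14887858] 2586 (array([391.00999451, 227.57000351]), (70.9935302734375, 70.00358581542969), 81.8698959350586)
lid [414.09832636 206.65899582] 1434 [ 0.54174766 -0.42173488  0.014     ]
lid [390.62153652 227.82934509] 1588 [ 0.48448907 -0.35291194  0.014     ]
lid [352.54609929 238.86170213] 282 [ 0.4566199 -0.2456538  0.014    ]
```

>>> play_rows(
  plan=[0, 0, 0, 0, 0, 0, 0.5, 0, 0, 0, 0, 0, 0, 0.7, 0, 0, 0, 0, 0, 0, 0.75, 0, 0, 0, 0, 0, 0, 0.75, 0, 0, 0, 0, 0, -0.04, 0.75, 0, 0, 0, 0, 0, -0.09, 0.75, 0, 0, 0, 0, 0, -0.145, 0.7, 0, 0, 5, -0.03, -0.015, -0.187, 0.6, 0, 0, 10, -0.08, -0.041, -0.187, 0.6, 0, 0, 16, -0.13, -0.067, -0.187, 0.6, 0, 0, 22, -0.18, -0.092, -0.187, 0.6, 0, 0, 28, -0.23, -0.118, -0.187, 0.6, 0, 0, 34, -0.28, -0.143, -0.187, 0.6, 0, 0, 40, -0.33, -0.169, -0.187, 0.6, 0, 0, 46, -0.38, -0.194, -0.187, 0.6, 0, 0, 52, -0.43, -0.22, -0.187, 0.6, 0, 0, 58, -0.48, -0.245, -0.187, 0.6, 0, 0, 65.6, -0.53, -0.271, -0.187, 0.6, 0, 0, 65.6, -0.59, -0.302, -0.187, 0.6, 0, 0, 65.6, -0.59, -0.302, -0.187, 0.6],
)

```text
clock: 50.22
position: [0.4823, -0.3626, 0.2485]
ee_rot: [0.899, 0.439, -0.002, 0.001]
ft_force: [-0.9, 0.2, 0.4]
grip_width: 0.601
grasp_force: 0.0
```

Run:
```python
from h import *
go((.4854,-.3578,.053,-37.6))
im=viewer.camera("scene")[...,::-1];cv2.imwrite("pics/s10.png",im)
t=viewer.camera("top")[...,::-1]
for b in blobs(t[200:295,90:182].min(2)>140,60,(90,200)): print(b[0],b[1],ray("top",*b[0],.069))
cv2.imwrite("pics/s10c.png",np.vstack([cv2.resize(im[150:260,90:310],None,fx=3,fy=3,interpolation=cv2.INTER_CUBIC),cv2.resize(t[195:285,130:350],None,fx=3,fy=3,interpolation=cv2.INTER_CUBIC)]))
```

```text
now [ 0.4823 -0.3626  0.2485] yaw_y -37.96 tilt [-0.004 -0.    -1.   ] F [-0.9  0.2  0.4] t 50.23 w 0.601 g 0.0 tip 0.014 j [-0.12  0.37  0.88  1.56 -0.29  1.35  0.13]
[-0.   0.2 -0.4] [ 0.0064 -0.0005  0.1955]
[107.49068323 214.52173913] 161 [0.53909974 0.41700049 0.069     ]
[148.46496815 238.72611465] 157 [0.47224784 0.30755775 0.069     ]
[124.20467836 268.06432749] 171 [0.39705086 0.37162216 0.069     ]
```

View pics/s10c.png

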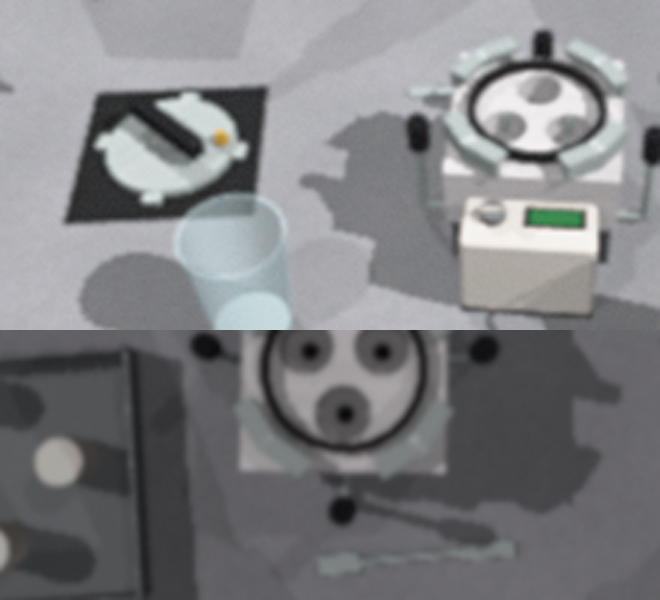

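>>> play_rows(
  plan=[0, 0, 0, 0.003, 0, 0.0, 0.6, 0, 0, 0, 0.003, 0, 0.0, 0.6, 0, 0, 0, 0.003, 0, 0.0, 0.6],
)

```text
clock: 50.7
position: [0.4871, -0.3542, 0.2493]
ee_rot: [0.897, 0.443, 0.0, -0.0]
ft_force: [-0.1, -0.1, 0.6]
grip_width: 0.599
grasp_force: 0.0
```

Run:
```python
from h import *
go((.4854,-.3578,.0495,-37.6))
for p in ((132.7,186.7),(155,200.7)): print(ray("scene",*p,.053))
```

```text
now [ 0.4871 -0.3542  0.2493] yaw_y -37.45 tilt [ 0.001  0.    -1.   ] F [-0.1 -0.1  0.6] t 50.7 w 0.599 g 0.0 tip 0.014 j [-0.13  0.36  0.88  1.56 -0.28  1.35  0.12]
[ 0.  -0.   0.1] [-0.0041  0.0008  0.1998]
[ 0.47986679 -0.39471466  0.053     ]
[ 0.53971189 -0.30835131  0.053     ]
```

Run:
```python
from h import *
print(ray("scene",146.7,198.3,.014), pix("scene",[.4854,-.3578,.014]),pix("scene",[.4854,-.3578,.053]))
im=cv2.imread("pics/s10.png")
for b in blobs(im.max(2)[180:210,118:165]<45,40,(118,180)): print(b[0],b[1],b[2:])
print("mat corners",[pix("scene",[.4851+a,-.3578+b,.004]).round(0) for a in(-.1,.1) for b in (-.1,.1)])
c=im[165:235,100:190]; cv2.imwrite("pics/s11.png",cv2.resize(c,None,fx=7,fy=7,interpolation=cv2.INTER_CUBIC))
```

```text
[ 0.49373482 -0.35319379  0.014     ] [145.8980102  196.45412067] [143.50481814 188.18836429]
[143.7012987  192.53246753] 77 (array([143.3200016 , 191.73999977]), (28.60000228881836, 3.5999999046325684), 36.86989974975586)
mat corners [array([125., 177.]), array([181., 179.]), array([108., 220.]), array([171., 222.])]
```

View pics/s11.png

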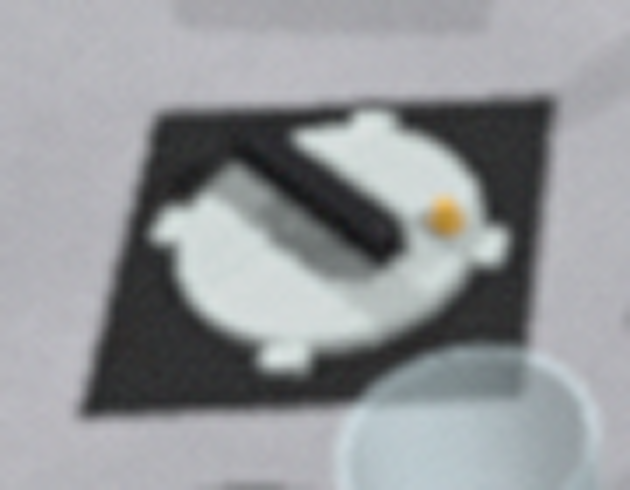

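>>> play_rows(
  plan=[0, 0, 0, -0.0041, 0.0008, 0.05, 0.6, 0, 0, 0, -0.0041, 0.0008, 0.1, 0.6, 0, 0, 0, -0.0041, 0.0008, 0.15, 0.6, 0, 0, 0, -0.0041, 0.0008, 0.185, 0.6, 0, 0, 0, -0.0041, 0.0008, 0.1998, 0.6, 0, 0, 0, -0.0041, 0.0008, 0.1998, 0.6, 0, 0, 0, -0.0041, 0.0008, 0.1998, 0.3, 0, 0, 0, -0.0041, 0.0008, 0.1998, 0, 0, 0, 0, -0.0041, 0.0008, 0.1998, 0, 0, 0, 0, -0.0041, 0.0008, 0.1998, 0, 0, 0, 0, -0.0041, 0.0008, 0.1998, 0, 0, 0, 0, -0.0041, 0.0008, 0.1998, 0],
  squeeze=80,
)

```text
clock: 52.2
position: [0.4855, -0.3594, 0.0511]
ee_rot: [0.897, 0.442, 0.001, 0.001]
ft_force: [-1.1, 1.8, 7.2]
grip_width: 0.216
grasp_force: 79.3
```

>>> play_rows(
  plan=[0, 0, 0, 0, 0, -0.01, 0, 0, 0, 0, 0, 0, -0.04, 0, 0, 0, 0, 0, 0, -0.09, 0, 0, 0, 0, 0, 0, -0.14, 0, 0, 0, 0, 0, 0, -0.19, 0, 0, 0, 0, 0, 0, -0.19, 0, 0, 0, 0, 0, 0, -0.19, 0],
)

```text
clock: 53.08
position: [0.4842, -0.3583, 0.2383]
ee_rot: [0.897, 0.442, -0.0, -0.001]
ft_force: [0.4, -0.1, -6.3]
grip_width: 0.209
grasp_force: 79.2
```

Run:
```python
from h import *
go((.5460,.0500,.25,-37.6),(.5460,.0500,.205,-37.6))
```

```text
now [ 0.4842 -0.3583  0.2383] yaw_y -37.55 tilt [ 0.    -0.002 -1.   ] F [ 0.4 -0.1 -6.3] t 53.08 w 0.209 g 79.2 tip 0.014 j [-0.12  0.38  0.88  1.57 -0.3   1.34  0.14]
[-0.1 -0.   0.1] [ 0.3614 -0.1999 -0.0112]
[-0.1 -0.   0.1] [ 0.3614 -0.1998  0.0338]
```

>>> play_rows(
  plan=[0, 0, 0, 0.03, -0.0165, -0.01, 0, 0, 0, 0, 0.075, -0.0415, -0.011, 0, 0, 0, 0, 0.12, -0.066, -0.011, 0, 0, 0, 0, 0.165, -0.091, -0.011, 0, 0, 0, 0, 0.21, -0.116, -0.011, 0, 0, 0, 0, 0.255, -0.141, -0.011, 0, 0, 0, 0, 0.3, -0.166, -0.011, 0, 0, 0, 0, 0.345, -0.191, -0.011, 0, 0, 0, 0, 0.3606, -0.1994, -0.011, 0, 0, 0, 0, 0.3606, -0.1994, -0.011, 0, 0, 0, 0, 0.3606, -0.1994, -0.011, 0, 0, 0, 0, 0.3606, -0.1994, -0.011, 0],
)

```text
clock: 54.58
position: [0.5462, 0.0468, 0.2501]
ee_rot: [0.898, 0.441, -0.0, 0.0]
ft_force: [0.4, 0.4, -5.1]
grip_width: 0.213
grasp_force: 79.5
```

Run:
```python
from h import *
go((.5460,.0492,.205,-37.6))
for b in blobs(viewer.camera("top")[200:295,90:182].min(2)>140,60,(90,200)): print(ray("top",*b[0],.069))
```

```text
now [0.5462 0.0468 0.2501] yaw_y -37.69 tilt [-0. -0. -1.] F [ 0.4  0.4 -5.1] t 54.58 w 0.213 g 79.5 tip 0.014 j [-0.79  0.18  0.7   1.69 -0.12  1.32 -0.72]
[-0.   0.  -0.1] [ 0.0018 -0.0016  0.0451]
[0.53900838 0.41737262 0.069     ]
[0.47315925 0.3066567  0.069     ]
[0.39703053 0.37171744 0.069     ]
```

>>> play_rows(
  plan=[0, 0, 0, 0.0018, -0.0016, 0.02, 0, 0, 0, 0, 0.0018, -0.0016, 0.035, 0, 0, 0, 0, 0.0018, -0.0016, 0.045, 0, 0, 0, 0, 0.0018, -0.0016, 0.05, 0, 0, 0, 0, 0.0018, -0.0016, 0.055, 0, 0, 0, 0, 0.0018, -0.0016, 0.055, 0],
)

```text
clock: 55.38
position: [0.5462, 0.0509, 0.1952]
ee_rot: [0.897, 0.442, -0.0, -0.0]
ft_force: [-1.0, 0.4, -5.7]
grip_width: 0.21
grasp_force: 79.5
```

>>> play_rows(
  plan=[0, 0, 0, 0, 0, 0.003, 0, 0, 0, 0, 0, 0, 0.006, 0, 0, 0, 0, 0, 0, 0.006, 0],
)

```text
clock: 55.75
position: [0.5466, 0.0509, 0.1901]
ee_rot: [0.897, 0.442, 0.001, -0.0]
ft_force: [-5.1, -0.2, 6.0]
grip_width: 0.213
grasp_force: 81.1
```

>>> play_rows(
  plan=[0, 0, 0, 0, 0, 0.002, 0, 0, 0, 0, 0, 0, 0.004, 0, 0, 0, 0, 0, 0, 0.006, 0, 0, 0, 0, 0, 0, 0.008, 0, 0, 0, 0, 0, 0, 0.008, 0],
)

```text
clock: 56.38
position: [0.5467, 0.0509, 0.1827]
ee_rot: [0.897, 0.442, 0.001, -0.0]
ft_force: [-7.4, -0.4, 11.8]
grip_width: 0.213
grasp_force: 81.9
```

Run:
```python
from h import *
go((.5460,.0492,.18,-92))
```

```text
now [0.5467 0.0509 0.1827] yaw_y -37.56 tilt [ 0.002  0.    -1.   ] F [-7.4 -0.4 11.8] t 56.38 w 0.213 g 81.9 tip 0.014 j [-0.77  0.24  0.69  1.78 -0.16  1.18 -0.69]
[-0.  -0.1 54.4] [-0.0017  0.0005  0.0027]
```

>>> play_rows(
  plan=[0, 0, 0, 0, 0, 0.0007, 0, 0, 0, 4, 0, 0, 0.0007, 0, 0, 0, 8, 0, 0, 0.0007, 0, 0, 0, 12, 0, 0, 0.0007, 0, 0, 0, 16, 0, 0, 0.0007, 0, 0, 0, 20, 0, 0, 0.0007, 0, 0, 0, 20, 0, 0, 0.0007, 0],
)

```text
clock: 57.25
position: [0.5468, 0.0505, 0.1822]
ee_rot: [0.96, 0.279, 0.001, 0.0]
ft_force: [-7.2, -2.4, 12.7]
grip_width: 0.214
grasp_force: 82.0
```

Run:
```python
from h import *
print(status.get_obs()["torque"])
go((.5460,.0492,.18,-92))
```

```text
[-0.52724541  1.45147559  0.40676184]
now [0.5468 0.0505 0.1822] yaw_y -57.58 tilt [ 0.001  0.001 -1.   ] F [-7.2 -2.4 12.7] t 57.25 w 0.214 g 82.0 tip 0.014 j [-0.81  0.25  0.74  1.78 -0.18  1.18 -1.03]
[ 0.  -0.1 34.4] [-0.0013  0.0007  0.0022]
```

Turning freely; on to home, in two stages.

>>> play_rows(
  plan=[0, 0, 4, 0, 0, 0, 0, 0, 0, 8, 0, 0, 0, 0, 0, 0, 12, 0, 0, 0, 0, 0, 0, 16, 0, 0, 0, 0, 0, 0, 20, 0, 0, 0, 0, 0, 0, 24, 0, 0, 0, 0, 0, 0, 28, 0, 0, 0, 0, 0, 0, 31, 0, 0, 0, 0, 0, 0, 31, 0, 0, 0, 0],
)

```text
clock: 58.38
position: [0.5464, 0.0513, 0.182]
ee_rot: [1.0, 0.013, 0.0, -0.001]
ft_force: [-8.5, -0.4, 12.5]
grip_width: 0.215
grasp_force: 82.1
```

Run:
```python
from h import *
print(status.get_obs()["torque"])
go((.5460,.0492,.18,-92))
```

```text
[-0.20960067  1.79536607  0.52833802]
now [0.5464 0.0513 0.182 ] yaw_y -88.51 tilt [ 0.    -0.001 -1.   ] F [-8.5 -0.4 12.5] t 58.38 w 0.215 g 82.1 tip 0.014 j [-0.88  0.26  0.82  1.78 -0.21  1.18 -1.54]
[-0.1 -0.   3.5] [-0.0005  0.0021  0.002 ]
```

>>> play_rows(
  plan=[0, 0, 2, 0, 0, 0, 0, 0, 0, 4, 0, 0, 0, 0, 0, 0, 5, 0, 0, 0, 0, 0, 0, 5, 0, 0, 0, 0],
)

```text
clock: 58.88
position: [0.5466, 0.0514, 0.182]
ee_rot: [1.0, -0.03, 0.0, -0.001]
ft_force: [-7.8, 0.1, 13.1]
grip_width: 0.215
grasp_force: 82.1
```

Run:
```python
from h import *
print(status.get_obs()["torque"])
go((.5460,.0492,.18,-92))
```

```text
[-0.07890488  1.55886169  0.73022194]
now [0.5466 0.0514 0.182 ] yaw_y -93.46 tilt [ 0.001 -0.001 -1.   ] F [-7.8  0.1 13.1] t 58.88 w 0.215 g 82.1 tip 0.014 j [-0.89  0.26  0.83  1.78 -0.21  1.18 -1.62]
[-0.1 -0.  -1.5] [-0.0005  0.0022  0.002 ]
```

>>> play_rows(
  plan=[0, 0, 0, 0, 0, -0.003, 0, 0, 0, 0, 0, 0, -0.006, 0, 0, 0, 0, 0, 0, -0.008, 0, 0, 0, 0, 0, 0, -0.008, 0, 0, 0, 0, 0, 0, -0.008, 0.3, 0, 0, 0, 0, 0, -0.008, 0.6, 0, 0, 0, 0, 0, -0.008, 0.6, 0, 0, 0, 0, 0, -0.008, 0.6, 0, 0, 0, 0, 0, -0.05, 0.6, 0, 0, 0, 0, 0, -0.1, 0.6, 0, 0, 0, -0.05, 0, -0.12, 0.6, 0, 0, 0, -0.1, 0, -0.12, 0.6, 0, 0, 0, -0.14, 0, -0.12, 0.6, 0, 0, 0, -0.14, 0, -0.12, 0.6, 0, 0, 0, -0.14, 0, -0.12, 0.6],
)

```text
clock: 60.75
position: [0.407, 0.0595, 0.3008]
ee_rot: [1.0, -0.031, 0.0, -0.0]
ft_force: [0.3, -0.2, -0.4]
grip_width: 0.597
grasp_force: 0.0
```

Run:
```python
from h import *
go()
t=viewer.camera("top")[...,::-1];s=viewer.camera("scene")[...,::-1]
for b in blobs(t[200:295,90:182].min(2)>140,60,(90,200)): print(ray("top",*b[0],.069))
for b in blobs(s.max(2)[155:200,240:300]<45,12,(240,155)): print(b[0],b[2:])
r=lambda i:cv2.resize(i,None,fx=4,fy=4,interpolation=cv2.INTER_CUBIC)
cv2.imwrite("pics/end.png",np.hstack([r(s[150:290,215:310]),r(t[140:280,195:295])]))
```

```text
now [0.407  0.0595 0.3008] yaw_y -93.57 tilt [ 0.001 -0.001 -1.   ] F [ 0.3 -0.2 -0.4] t 60.75 w 0.597 g 0.0 tip 0.014 j [-1.09 -0.3   0.69  1.92  0.19  1.46 -2.08]
[0.53900838 0.41737262 0.069     ]
[0.47272581 0.30675884 0.069     ]
[0.39703053 0.37171744 0.069     ]
[269.65 172.15] (array([269.57692528, 172.38461494]), (3.4729723930358887, 20.961870193481445), 7.125016689300537)
[267.76923077 188.03846154] (array([267.810812  , 187.63513565]), (3.452378749847412, 7.233555316925049), 9.462321281433105)
```

View pics/end.png

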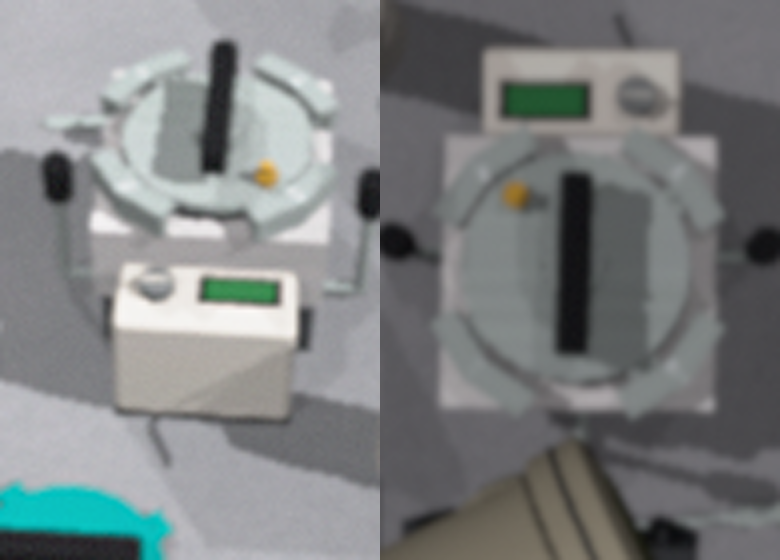

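```bash
python3 -c "
from workcell import manip
print(manip.hand_in())"
```

```text
the job is handed in; nothing more can be done
None
```

I handed the job in after about 61 s: the lid was vented, laid on the mat and then locked back on, all three liners stand upright in the tray, and every rod is down; `hand_in()` returned no verdict, so I haven't seen the judged result.

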